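Load the carburettor pistons into the lamp dryer

TASK

Slide the dryer's carriage out to its loading stop; then, for each carburettor piston on the bench, lift one cup off the top of the nested stack without pulling the next one up, stand it in an empty bay of the carriage and put the piston upright in it, one piston to a cup. With every piston loaded, slide the carriage gently and fully home under the lamp; leave the unused cups nested where they are and the other things on the bench alone.

Things in the scene. Friction and masses are not known exactly. Their poses are not given: they have to be found in the camera images.
- carriage (a joint): carriage of the drying station, in m: 0 = against its loading stop (out, clear of the lamp), 0.200 = fully home against the stop under the lamp. It slides level along the station's y axis, stays where it is left, and needs about 3 N to move, a little more the faster it goes.
- handle_top (a point): centre of the top face of the carriage's red upright handle post: 16 mm across, 80 mm tall (it stands on the carriage plate 80 mm below this point), at the end of the carriage away from the lamp. Axes as bay_2; +y is the way home.
- bay_2 (a point): centre of the floor of the carriage's middle bay, 25 mm above the bench. Three bays stand in a row along y, 77 mm apart, each about 73 x 76 mm inside with a 10 mm high rim. Axes: z up, y along the slide towards the lamp (home), x across it. With the carriage out, the lamp (a green hood 120 to 136 mm above the bench) reaches from 170 to 350 mm in +y of this point, 30 mm to -x and 86 mm to +x.
- bay_1 (a point): centre of the floor of the bay next to the handle. Axes: z up, y along the slide towards the lamp (home), x across it.
- bay_3 (a point): centre of the floor of the bay nearest the lamp. Axes: z up, y along the slide towards the lamp (home), x across it.
- cup_4: stamped brass-coloured cup, dark ring low on its collar, 70 g, one of four alike. Origin: centre of underside, z up through the mouth. 52 mm tall: tapered body (38 mm across at the foot, 55 mm at 34 mm up), then a straight collar 65 mm across from 34 mm up to the rim at 52 mm; mouth 59 mm, inner floor 33 mm across, 3 mm above the underside. Starts nested in cup_3, 18 mm above it, collar on its rim, 1.5 mm loose (top of stack).
- cup_3: stamped brass-coloured cup, dark ring low on its collar, 70 g, one of four alike. Origin: centre of underside, z up through the mouth. 52 mm tall: tapered body (38 mm across at the foot, 55 mm at 34 mm up), then a straight collar 65 mm across from 34 mm up to the rim at 52 mm; mouth 59 mm, inner floor 33 mm across, 3 mm above the underside. Starts nested in cup_2, 18 mm above it, collar on its rim, 1.5 mm loose.
- cup_2: stamped brass-coloured cup, dark ring low on its collar, 70 g, one of four alike. Origin: centre of underside, z up through the mouth. 52 mm tall: tapered body (38 mm across at the foot, 55 mm at 34 mm up), then a straight collar 65 mm across from 34 mm up to the rim at 52 mm; mouth 59 mm, inner floor 33 mm across, 3 mm above the underside. Starts nested in cup_1, 18 mm above it, collar on its rim, 1.5 mm loose.
- cup_1: stamped brass-coloured cup, dark ring low on its collar, 70 g, one of four alike. Origin: centre of underside, z up through the mouth. 52 mm tall: tapered body (38 mm across at the foot, 55 mm at 34 mm up), then a straight collar 65 mm across from 34 mm up to the rim at 52 mm; mouth 59 mm, inner floor 33 mm across, 3 mm above the underside. Starts at the bottom of the nested stack, on the bench.
- piston_1: carburettor piston, about 110 g, one of up to four alike (two or three are there; None = not there). Origin: centre of its underside, z up. Orange foot 30 mm across and 14 mm high, then a plain aluminium stem 18 mm across up to its flat top at 75 mm. Stands upright on its foot on the bench at the start (bench top at height 0).
- piston_2: carburettor piston, about 110 g, one of up to four alike (two or three are there; None = not there). Origin: centre of its underside, z up. Orange foot 30 mm across and 14 mm high, then a plain aluminium stem 18 mm across up to its flat top at 75 mm. Stands upright on its foot on the bench at the start (bench top at height 0).
- piston_3: carburettor piston, about 110 g, one of up to four alike (two or three are there; None = not there). Origin: centre of its underside, z up. Orange foot 30 mm across and 14 mm high, then a plain aluminium stem 18 mm across up to its flat top at 75 mm. Stands upright on its foot on the bench at the start (bench top at height 0).
- piston_4: carburettor piston, about 110 g, one of up to four alike (two or three are there; None = not there). Origin: centre of its underside, z up. Orange foot 30 mm across and 14 mm high, then a plain aluminium stem 18 mm across up to its flat top at 75 mm. Stands upright on its foot on the bench at the start (bench top at height 0).
- grease_jar: bystander: small jar 44 mm across, 45 mm tall; origin under its centre. Leave it alone.
- screwdriver: bystander: screwdriver 170 mm long, lying on the bench along its x axis. Leave it alone.
- flask: bystander: mauve drinking flask, 72 mm across, 220 mm tall; origin under its centre. Leave it alone.
Mind the look-alikes: they are no part of the job. Leave any pink, purple or red look-alike of the piston_3 alone.

How it is judged:
By the outcome, as a careful person would: the job done as asked, in the order asked, and still so for the second after the job is handed in, with the robot touching nothing.
Of piston_1, piston_2, piston_3, piston_4 only 2 to 3 are there at a start; the rules pass over those that are not, and their reading is None.
At some moment in a run one of piston_1, piston_2, piston_3, piston_4 may be knocked a few centimetres aside while the robot is not near it.
It also fails if it takes over 210 s, if anything falls off the work surface, if the arm or the gripper's body presses on something with over 40 N, if the wrist force passes 120 N, or if a joint passes its speed limit or range.

ROBOT

A 6-joint arm with a two-finger parallel gripper is mounted at the origin on the work surface. World frame = base frame: x ahead of the robot, y to its left, z up, the work surface at z = 0. Lengths are in mm, angles in rad, forces in N, time in s.
With the tool pointing down it reaches from about 250 to 800 mm from the base axis. Payload 8.5 kg.
Tool frame: the origin (TCP) lies midway between the tips of the shut fingers; the grasp point (between the pads) lies 19 mm behind it; z points along the fingers, x is the direction in which the jaws open and shut, and the axes are right-handed (so a half turn about z gives the same grasp; the last joint's range is limited). The gripper opens to 85 mm and grips with 20 to 120 N. Pads are 22 mm wide; open, the fingers measure 114 mm over their backs; the gripper's body (76 mm by 85 mm) begins 54 mm behind the grasp point. The pads swing forward as they close: fully open they stand 13 mm farther back than shut.
Start: joints at [1.346, 0.238, -0.013, 1.319, 0, 1.571], TCP at [117.017, 511.748, 231.276] pointing down, gripper open.
Joint ranges: [-2.66, 2.66], [-1.03, 1.9], [-1.14, 1.46], [-1.82, 2.27], [-1.45, 1.34], [-3.14, 3.14]. Speed limits (rad/s): [2.22, 2.22, 2.79, 3.14, 3.14, 3.14].

INTERFACE

Orientations are given as a 3x3 rotation matrix whose columns are the frame's x, y, z axes.
In Python, from cell import observe, grab_frame, camera_model, finish_job, outline_of, pinpoint gives the robot as it stands. The module is installed in compiled form; this text tells all that it offers.
- The arm moves only by the tool step_arm, never from a script. Its arguments are lists of equal length, an entry for each row: "dp": the shift along the tool's x, y, z in m, a list of three; "twist": the turn, a rotation vector about the tool's x, y, z in degrees, a list of three; "jaw": the finger opening in m, from 0 to 0.0854. In form: {"dp": [[x, y, z], ...], "twist": [[wx, wy, wz], ...], "jaw": [jaw, ...]}. A call has 1 to 20 rows; each row is the pose to reach, as a shift and turn from the pose commanded when the call began, along the tool's axes at that moment; what a row does not reach only later rows make up. A row lasts 1/8 s, in which the tool goes at most 62.5 mm and 10.7 degrees, less where a joint would pass 70% of its speed; a pose out of reach is approached as far as the arm can. A call with a gripper value outside its range is refused whole. The fingers move at their own pace and stop on an object; the grip force is fixed at half the most. Time passes only in rows, so rows that repeat a pose let the fingers close. It gives the time, the measured TCP pose, the force and the opening at its end, in the units of the state.
- observe(): the state, without advancing time (a new reading comes with each control period).
- grab_frame(name): name is "side" or "top"; returns the picture (420x560x3 uint8, red, green, blue); there is no depth.
- camera_model(name): a dict with "mtx" (3x3 intrinsics, pixels), "k1" (the pictures are not rectified: a ray, as slopes to the right and down, at radius r is drawn at 1 + k1 r^2 times it, then the intrinsics apply), "eye" and "orientation" of the camera in the world. Camera axes: x right, y down, z forward; pixel columns grow to the right and rows downward; lengths in mm; the calibration is good to about 2 mm. A picture is of the moment at which its call begins. camera_model takes no time and is no camera call.
- finish_job(): hands the job in, once; it reports no verdict.
Trained networks look in the newest picture that a camera, given by its name, has taken for a name from the list of things; names that differ only in an ending like _2 or _b are one class to them, and where a whole thing is asked for, a point or a joint stands for the part that bears it (a point fixed in the world has none). Each returns a list of dicts, best first, with "p" (0 to 1); they miss things now and then, are a little off and sometimes report something else, mostly with a low value. They report only what shows in the picture. A call takes as long as a camera call. They do not tell look-alikes from the thing itself.
- outline_of(camera, name): "pixels" (420x560 bool, what is visible of it) and "location" ([column, row] in pixels, amid what is visible of it).
- pinpoint(camera, name): "location" ([column, row] in pixels: a listed point, or the origin of a listed thing).
The state is a dict: "time": time; "joint_positions": joint angles; "qvel": joint speeds; "tau": joint torques, N m; "tcp_pos": TCP position; "eef_rot": TCP orientation; "ft_force": force on the tool from outside, world axes, zero at the start; "wrist_torque": the same for the moment, N m; "gripper_width": finger opening in mm.
Only numpy, scipy, OpenCV 4.12 (cv2) and the standard library are available. Lean on these libraries where they do the work, as an engineer would, in place of code of your own. Each camera call takes 0.05 s, during which the arm holds its last target. There are 200 camera calls.

## Working session

There is one attempt and no reset: what is moved stays moved. The work goes in short steps, Python scripts to look and compute and a tool call to move; the robot and the scene stay as the last step left them, time stands still between calls to the robot, and variables do not carry over. Pictures are saved under pics/ and viewed, about 12 in all and at most 16, crops included, and the job is handed in when it is done.

Besides the shell and the picture viewer there is one more tool, called in YAML: its name, and indented under it one key for each argument. step_arm: Moves the arm, as the interface text tells. Its arguments: {"type":"object","properties":{"dp":{"type":"array"},"twist":{"type":"array"},"jaw":{"type":"array"}},"required":["dp","twist","jaw"]}

```bash
mkdir -p pics; cat > h.py <<'E'
import numpy as np, cv2
from cell import *
def save(n,f,crop=None,s=1):
    im=grab_frame(n)
    if crop: im=im[crop[1]:crop[3],crop[0]:crop[2]]
    im=cv2.resize(im,None,fx=s,fy=s,interpolation=cv2.INTER_CUBIC)
    cv2.imwrite('pics/'+f,im[:,:,::-1]); return im
def ray(n,p):
    c=camera_model(n);K=np.array(c['mtx']);k=c['k1']
    d=np.linalg.inv(K)@[p[0],p[1],1.];d=d[:2]
    u=d.copy()
    for _ in range(30): u=d/(1+k*(u@u))
    return np.array(c['eye'],float).ravel(),np.array(c['orientation'])@[u[0],u[1],1]
def atz(n,p,z):
    e,d=ray(n,p); return e+d*(z-e[2])/d[2]
def proj(n,P):
    c=camera_model(n);v=np.array(c['orientation']).T@(np.array(P,float)-np.array(c['eye']).ravel())
    u=v[:2]/v[2];u=u*(1+c['k1']*(u@u));q=np.array(c['mtx'])@[u[0],u[1],1];return q[:2]
E
python3 - <<'E'
from h import *
a=save('top','t0.png');b=save('side','s0.png')
np.set_printoptions(precision=1,suppress=True)
for n in('top','side'):
    c=camera_model(n);print(n,c['eye'],c['orientation'],c['k1'])
    for k in('handle_top','bay_2','bay_1','bay_3','cup_4','piston_1','grease_jar','screwdriver','flask'):
        z={'handle_top':105,'bay_1':25,'bay_2':25,'bay_3':25}.get(k,0)
        for d in pinpoint(n,k): print(k,round(d['p'],2),np.array(d['location']),atz(n,d['location'],z)[:2])
print(observe())
E
```

```text
top [ 285.2  -76.1 1339.6] [[ 0.  -1.   0.2]
 [-1.  -0.   0. ]
 [-0.  -0.2 -1. ]] 0.018385743418305758
handle_top 0.59 [297.3 153.1] [ 619.2 -119.4]
bay_2 0.94 [237.3 162.3] [613.2  37.6]
bay_2 0.84 [267.5 160.7] [618.8 -42.9]
bay_2 0.73 [209.8 163. ] [610.1 111. ]
bay_2 0.16 [146.3 241.3] [398.1 268.8]
bay_1 0.94 [237.3 162.3] [613.2  37.6]
bay_1 0.84 [267.5 160.7] [618.8 -42.9]
bay_1 0.73 [209.8 163. ] [610.1 111. ]
bay_1 0.16 [146.3 241.3] [398.1 268.8]
bay_3 0.94 [237.3 162.3] [613.2  37.6]
bay_3 0.84 [267.5 160.7] [618.8 -42.9]
bay_3 0.73 [209.8 163. ] [610.1 111. ]
bay_3 0.16 [146.3 241.3] [398.1 268.8]
cup_4 0.65 [148.8 244.4] [392.1 268.3]
cup_4 0.63 [148.7 241.4] [400.1 269. ]
cup_4 0.45 [150.6 244.2] [392.7 263.5]
cup_4 0.37 [153.8 241.4] [400.3 255.5]
piston_1 0.69 [320.5 205.8] [ 503.3 -186.6]
piston_1 0.66 [360.  272.5] [ 327.9 -290.5]
piston_1 0.6 [222.7 226. ] [444.5  73.7]
piston_1 0.52 [299.3 226. ] [ 447.9 -130.4]
piston_1 0.45 [345.3 222.2] [ 460.1 -252.7]
piston_1 0.42 [354.8 196.3] [ 530.6 -278.5]
grease_jar 0.81 [392.4 229.4] [ 442.9 -377.2]
grease_jar 0.32 [298
[... 1075 characters left out ...]
.6]
piston_1 0.69 [284.7 196.3] [ 461.5 -246.3]
piston_1 0.64 [276. 180.] [ 486.9 -321.2]
piston_1 0.55 [333.  188.7] [ 329.6 -286.6]
grease_jar 0.56 [290.7 169.6] [ 445.6 -376.3]
screwdriver 0.65 [323.1 210. ] [ 362.8 -192.6]
flask 0.88 [256.6 159.6] [ 548.7 -426.6]
{'time': 1.0, 'joint_positions': array([ 1.3,  0.2, -0. ,  1.3,  0. ,  1.6]), 'qvel': array([ 0., -0.,  0., -0.,  0., -0.]), 'tau': array([ -0. , -53.9,  34.7,   0. ,   0. ,  -0. ]), 'tcp_pos': array([117. , 511.8, 231.3]), 'eef_rot': array([[ 0.2,  1. , -0. ],
       [ 1. , -0.2, -0. ],
       [-0. , -0. , -1. ]]), 'ft_force': array([-0. , -0. ,  1.4]), 'wrist_torque': array([-0., -0., -0.]), 'gripper_width': 85.11228924087202}
```

View pics/t0.png

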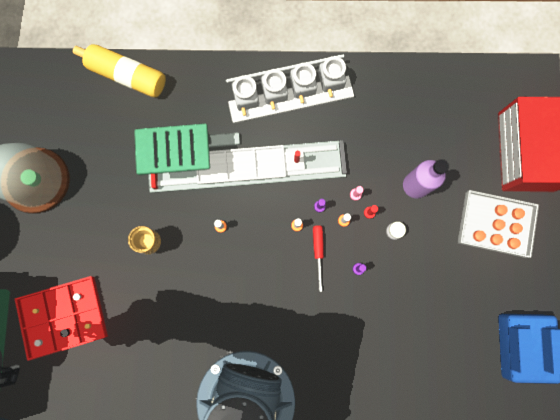

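View pics/s0.png

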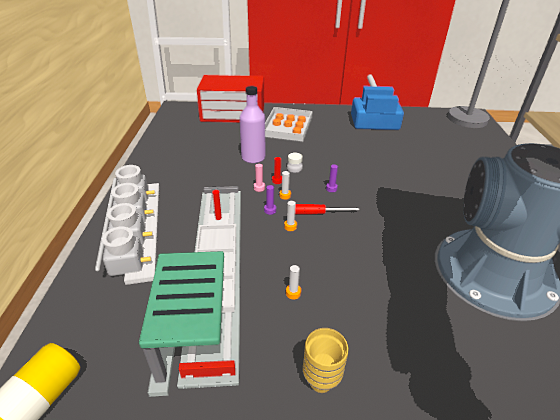

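Candidates for the piston in the top picture are orange foot with bare stem at (221,226), (297,225) and (345,219). The look-alikes are purple (321,205) and (360,268), pink (357,193), and red (371,211). I'll take the three orange-footed ones and check them in a close crop.

```bash
cat >> h.py <<'E'
def outl(n,k):
    return [(d['p'],np.array(d['location']),d['pixels']) for d in outline_of(n,k)]
def tri(p,q):
    e1,d1=ray('top',p);e2,d2=ray('side',q)
    A=np.stack([d1,-d2],1);t=np.linalg.lstsq(A,e2-e1,rcond=None)[0]
    a=e1+d1*t[0];b=e2+d2*t[1];return (a+b)/2,np.linalg.norm(a-b)
np.set_printoptions(precision=3,suppress=True)
E
python3 - <<'E'
from h import *
a=grab_frame('top');b=grab_frame('side')
c1=cv2.resize(a[120:300,130:390],None,fx=3,fy=3,interpolation=cv2.INTER_CUBIC)
cv2.imwrite('pics/t1.png',c1[:,:,::-1])
c2=cv2.resize(b[150:400,140:360],None,fx=2.4,fy=2.4,interpolation=cv2.INTER_CUBIC)
cv2.imwrite('pics/s1.png',c2[:,:,::-1])
for p in [(135,123),(210,123),(210,170),(135,172)]: print('lamp',atz('top',p,136))
cs=[(444.5,75),(448,-129),(461,-249)]
for n in('top','side'):
    for pr,l,m in outl(n,'piston_1'):
        hsv=cv2.cvtColor(a if n=='top' else b,cv2.COLOR_RGB2HSV)
        f=m&(hsv[...,0]>5)&(hsv[...,0]<22)&(hsv[...,1]>150)
        print(n,round(pr,2),l,m.sum(),f.sum(),atz(n,l,35))
    for pr,l,m in outl(n,'cup_4')+outl(n,'handle_top'):
        ys,xs=np.nonzero(m); print(n,'cup/h',round(pr,2),l,m.sum(),xs.min(),xs.max(),ys.min(),ys.max())
E
```

```text
lamp [681.331 284.177 136.   ]
lamp [684.228  98.423 136.   ]
lamp [565.202  94.073 136.   ]
lamp [557.288 276.861 136.   ]
top 0.62 [343.5 221.5] 98 13 [ 457.273 -243.457   35.   ]
top 0.57 [220.8 226.2] 116 27 [439.695  74.75   35.   ]
top 0.53 [372.9 211.8] 128 0 [ 483.965 -319.78    35.   ]
top 0.52 [298.5 225.8] 113 19 [ 444.09  -126.939   35.   ]
top 0.42 [357.6 271. ] 118 0 [ 330.464 -278.835   35.   ]
top cup/h 0.82 [141.5 239.2] 569 129 155 227 252
top cup/h 0.6 [158.4 244.8] 2 159 159 245 246
top cup/h 0.72 [250.  165.2] 2866 197 303 146 184
top cup/h 0.4 [345.8 220.5] 128 338 350 214 226
side 0.72 [267.7 199.6] 231 0 [ 503.808 -184.533   35.   ]
side 0.7 [333.  182.3] 152 0 [ 334.77  -266.995   35.   ]
side 0.59 [259.7 175.5] 180 0 [ 530.27  -289.991   35.   ]
side 0.52 [278.1 171.2] 202 0 [ 481.24  -313.221   35.   ]
side 0.51 [283.6 187.4] 204 42 [ 465.069 -238.07    35.   ]
side 0.48 [288.5 215. ] 251 56 [ 451.834 -126.929   35.   ]
side cup/h 0.94 [328.1 350.4] 1470 304 347 329 371
side cup/h 0.78 [321.2 371.7] 248 304 344 356 377
side cup/h 0.6 [319.3 383.3] 292 303 341 370 392
side cup/h 0.52 [321.9 379.4] 144 307 339 371 383
side cup/h 0.9 [223.5 245.3] 2201 196 235 190 312
side cup/h 0.47 [293.9 283.7] 345 286 300 265 297
```

View pics/t1.png

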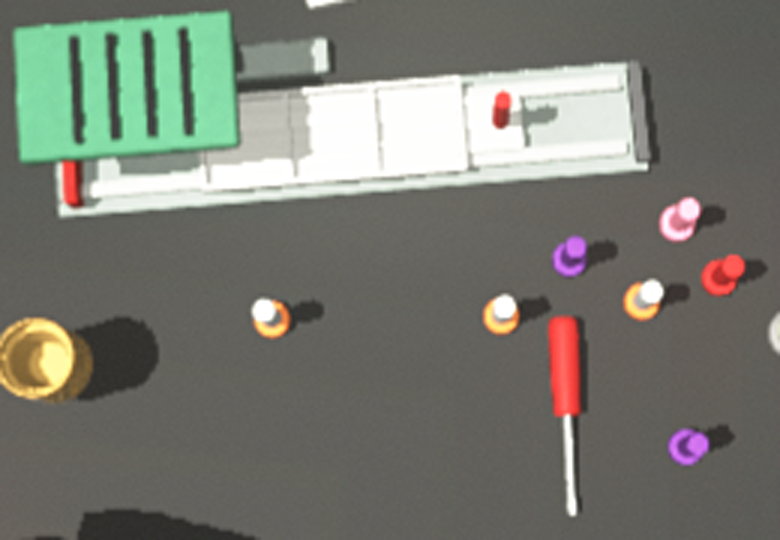

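View pics/s1.png

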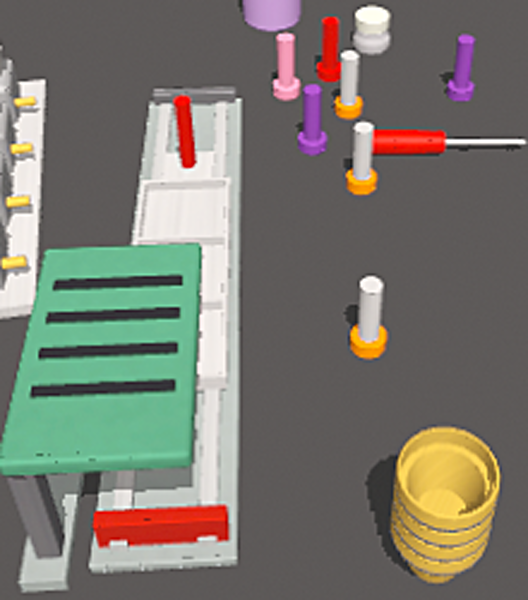

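The crops confirm three orange-footed, bare-stem pistons at top pixels ~(220.5,226), (297,225.5) and (344,220). The handle top is at (297.5,152.5) and the stack rim centre at about (142,239). Carriage is partway under the lamp.

```bash
python3 - <<'E'
from h import *
T=lambda u,v:((u+.5)/3+130-.5,(v+.5)/3+120-.5)
S=lambda u,v:((u+.5)/2.4+140-.5,(v+.5)/2.4+150-.5)
for n,t,s,z in [('Atop',(263,309),(371,284),75),('Btop',(503,306),(363,128),75),('Ctop',(651,291),(349,57),75),
 ('Afoot',(272,318),(368,340),10),('Bfoot',(502,317),(362,180),10),('Cfoot',(643,302),(348,105),10),
 ('rim',(36,358),(446,468),106),('handle',(503,97),(182,100),105),('b12',(467,128),None,33),('b23',(380,132),None,33),('b3e',(297,137),None,33),('railR0',(632,62),None,25),('railR1',(648,168),None,0),
 ('railL1',(60,215),None,0),('bayRl',(462,78),None,35),('bayRr',(467,171),None,35),('bayLl',(306,88),None,35),('bayLr',(300,183),None,35)]:
    print(n,atz('top',T(*t),z)[:2], atz('side',S(*s),z)[:2] if s else '', *(tri(T(*t),S(*s)) if s else ''))
E
```

```text
Atop [443.773  79.172] [441.017  78.137] [442.325  79.177  76.484] 2.5383992883810533
Btop [ 449.643 -122.342] [ 447.373 -122.001] [ 448.49  -122.184   75.123] 2.274412794431699
Ctop [ 464.398 -246.328] [ 462.17  -243.178] [ 463.396 -246.419   73.119] 2.5277301877305596
Afoot [444.056  78.925] [440.954  81.107] [442.554  79.378   8.406] 3.4099115895355303
Bfoot [ 448.311 -123.938] [ 446.155 -120.826] [ 447.326 -123.84     7.678] 2.546795967510482
Cfoot [ 463.703 -247.995] [ 461.686 -245.523] [ 462.785 -248.053    8.38 ] 2.266215614494886
rim [396.581 259.253] [396.611 259.206] [396.597 259.237 106.041] 0.03995619395203267
handle [ 622.09  -119.415] [ 618.047 -118.915] [ 620.036 -119.413  105.127] 3.895561394192585
b12 [613.071 -90.456] 
b23 [608.272 -13.664] 
b3e [602.606  59.583] 
railR0 [ 677.8   -237.046] 
railR1 [ 586.818 -254.248] 
railL1 [535.332 273.98 ] 
bayRl [657.997 -85.363] 
bayRr [573.812 -90.979] 
bayLl [646.779  52.773] 
bayLr [560.754  55.45 ]
```

```bash
cat >> h.py <<'E'
from scipy.spatial.transform import Rotation as Ro
def go(x,y,z,yaw=5):
    o=observe();R=np.array(o['eef_rot']);p=np.array(o['tcp_pos'])
    c,s=np.cos(np.radians(yaw)),np.sin(np.radians(yaw))
    G=np.array([[c,s,0],[s,-c,0],[0,0,-1.]])
    print('dp',np.round(R.T@(np.array([x,y,z])-p)/1000,4),'tw',np.round(Ro.from_matrix(R.T@G).as_rotvec(degrees=True),1),'t',o['time'],o['tcp_pos'],'ft',o['ft_force'],o['gripper_width'])
E
python3 -c "
from h import *
go(616,-74,231)"
```

```text
dp [-0.46   0.617  0.   ] tw [ 0.   0.  72.1] t 1.4 [117.026 511.756 231.286] ft [ 0.875  0.024 -0.268] 85.42926331197583
```

step_arm:
  dp:
    - [-0.46,0.617,0]
    - [-0.46,0.617,0]
    - [-0.46,0.617,0]
    - [-0.46,0.617,0]
    - [-0.46,0.617,0]
    - [-0.46,0.617,0]
    - [-0.46,0.617,0]
    - [-0.46,0.617,0]
    - [-0.46,0.617,0]
    - [-0.46,0.617,0]
    - [-0.46,0.617,0]
    - [-0.46,0.617,0]
    - [-0.46,0.617,0]
    - [-0.46,0.617,0]
    - [-0.46,0.617,0]
    - [-0.46,0.617,0]
    - [-0.46,0.617,0]
  twist:
    - [0,0,72.1]
    - [0,0,72.1]
    - [0,0,72.1]
    - [0,0,72.1]
    - [0,0,72.1]
    - [0,0,72.1]
    - [0,0,72.1]
    - [0,0,72.1]
    - [0,0,72.1]
    - [0,0,72.1]
    - [0,0,72.1]
    - [0,0,72.1]
    - [0,0,72.1]
    - [0,0,72.1]
    - [0,0,72.1]
    - [0,0,72.1]
    - [0,0,72.1]
  jaw: [0,0,0,0,0,0,0,0,0,0,0,0,0,0,0,0,0]

```text
time: 3.52
tcp_pos: [615.6, -73.4, 231.8]
eef_rot: [[0.996, 0.089, 0.0], [0.089, -0.996, -0.0], [0.0, 0.0, -1.0]]
ft_force: [0.5, 0.2, 0.5]
gripper_width: -0.5
```

```bash
python3 -c "
from h import *
go(616,-74,78);print(observe()['eef_rot'],observe()['joint_positions'])"
```

```text
dp [0.    0.001 0.154] tw [ 0.  -0.   0.1] t 3.525 [615.639 -73.417 231.797] ft [0.479 0.24  0.454] -0.4946569694680731
[[ 0.996  0.089  0.   ]
 [ 0.089 -0.996 -0.   ]
 [ 0.     0.    -1.   ]] [-0.119  0.404  0.231  1.396 -0.     1.363]
```

step_arm:
  dp:
    - [0,0,0.06]
    - [0,0,0.12]
    - [0,0,0.154]
    - [0,0,0.154]
    - [0,0.01,0.154]
    - [0,0.018,0.154]
    - [0,0.024,0.154]
    - [0,0.03,0.154]
    - [0,0.036,0.154]
    - [0,0.042,0.154]
    - [0,0.048,0.154]
    - [0,0.054,0.154]
    - [0,0.06,0.154]
    - [0,0.066,0.154]
    - [0,0.072,0.154]
    - [0,0.078,0.154]
    - [0,0.084,0.154]
    - [0,0.09,0.154]
    - [0,0.096,0.154]
    - [0,0.102,0.154]
  twist:
    - [0,0,0]
    - [0,0,0]
    - [0,0,0]
    - [0,0,0]
    - [0,0,0]
    - [0,0,0]
    - [0,0,0]
    - [0,0,0]
    - [0,0,0]
    - [0,0,0]
    - [0,0,0]
    - [0,0,0]
    - [0,0,0]
    - [0,0,0]
    - [0,0,0]
    - [0,0,0]
    - [0,0,0]
    - [0,0,0]
    - [0,0,0]
    - [0,0,0]
  jaw: [0,0,0,0,0,0,0,0,0,0,0,0,0,0,0,0,0,0,0,0]

```text
time: 6.02
tcp_pos: [624.9, -176.2, 77.3]
eef_rot: [[0.996, 0.088, -0.0], [0.088, -0.996, -0.0], [-0.0, 0.0, -1.0]]
ft_force: [2.4, 3.3, 0.1]
gripper_width: 0.0
```

```bash
python3 - <<'E'
from h import *
save('top','t2.png',(190,100,390,250),4)
print(observe()['ft_force'],observe()['tcp_pos'])
E
```

```text
[ 0.191 -1.128 -0.302] [ 624.801 -177.075   77.261]
```

View pics/t2.png

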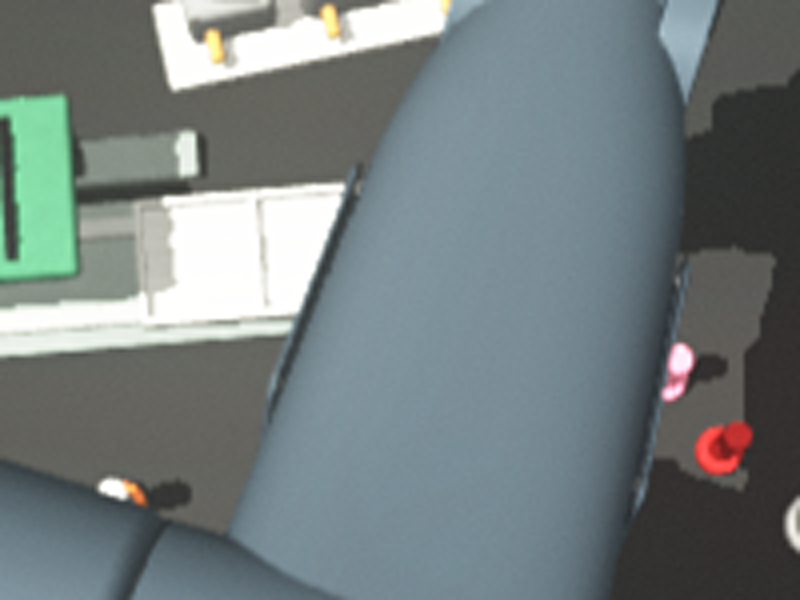

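step_arm:
  dp:
    - [0,0.005,0]
    - [0,0.01,0]
    - [0,0.014,0]
    - [0,0.018,0]
    - [0,0.02,0]
  twist:
    - [0,0,0]
    - [0,0,0]
    - [0,0,0]
    - [0,0,0]
    - [0,0,0]
  jaw: [0,0,0,0,0]

```text
time: 6.7
tcp_pos: [626.5, -196.0, 77.2]
eef_rot: [[0.996, 0.087, -0.0], [0.087, -0.996, -0.0], [-0.0, 0.0, -1.0]]
ft_force: [-0.3, 3.0, 0.9]
gripper_width: 0.1
```

step_arm:
  dp:
    - [0,0.002,0]
    - [0,0.004,0]
    - [0,0.006,0]
    - [0,0.006,0]
  twist:
    - [0,0,0]
    - [0,0,0]
    - [0,0,0]
    - [0,0,0]
  jaw: [0,0,0,0]

```text
time: 7.2
tcp_pos: [627.1, -201.9, 77.3]
eef_rot: [[0.996, 0.087, -0.0], [0.087, -0.996, -0.0], [-0.0, 0.0, -1.0]]
ft_force: [-0.6, 2.0, -0.9]
gripper_width: -0.3
```

step_arm:
  dp:
    - [0,0.002,0]
    - [0,0.004,0]
    - [0,0.005,0]
    - [0,0.006,0]
  twist:
    - [0,0,0]
    - [0,0,0]
    - [0,0,0]
    - [0,0,0]
  jaw: [0,0,0,0]

```text
time: 7.7
tcp_pos: [627.0, -202.2, 77.3]
eef_rot: [[0.996, 0.091, -0.001], [0.091, -0.996, 0.009], [-0.0, -0.009, -1.0]]
ft_force: [-2.3, 29.3, 5.9]
gripper_width: -0.0
```

step_arm:
  dp:
    - [0,0.002,0]
    - [0,0.004,0]
    - [0,0.005,0]
    - [0,0.006,0]
  twist:
    - [0,0,0]
    - [0,0,0]
    - [0,0,0]
    - [0,0,0]
  jaw: [0,0,0,0]

```text
time: 8.2
tcp_pos: [627.0, -202.4, 77.3]
eef_rot: [[0.995, 0.095, -0.002], [0.095, -0.995, 0.019], [-0.001, -0.019, -1.0]]
ft_force: [-4.2, 54.0, 13.6]
gripper_width: 0.2
```

```bash
python3 - <<'E'
from h import *
print(observe()['ft_force'],observe()['tcp_pos'])
for d in pinpoint('top','handle_top')[:0]: pass
im=save('side','s2.png',(180,150,320,330),3)
E
```

```text
[-4.212 54.013 13.599] [ 626.979 -202.376   77.261]
```

View pics/s2.png

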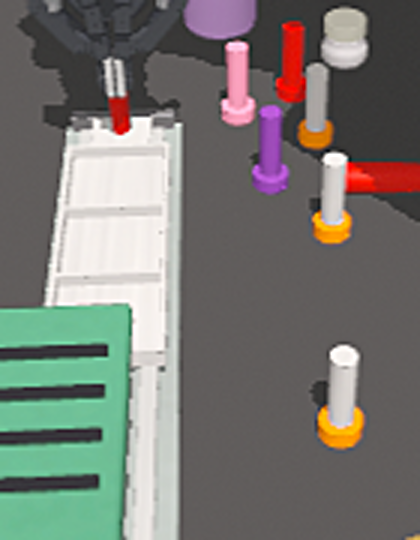

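At the stop: the force rose to 54 N with no travel, at the predicted place. Now backing off and rising.

step_arm:
  dp:
    - [0,-0.012,0]
    - [0,-0.03,0]
    - [0,-0.03,-0.05]
    - [0,-0.03,-0.1]
    - [0,-0.03,-0.12]
    - [0,-0.03,-0.12]
  twist:
    - [0,0,0]
    - [0,0,0]
    - [0,0,0]
    - [0,0,0]
    - [0,0,0]
    - [0,0,0]
  jaw: [0,0,0,0,0.0854,0.0854]

```text
time: 9.05
tcp_pos: [626.5, -184.3, 199.2]
eef_rot: [[0.996, 0.087, 0.004], [0.087, -0.996, -0.002], [0.003, 0.002, -1.0]]
ft_force: [-0.8, -1.0, 0.1]
gripper_width: 36.0
```

```bash
python3 -c "
from h import *
go(396.6,259.2,200)"
```

```text
dp [-0.191 -0.462 -0.002] tw [ 0.1 -0.2 -0. ] t 9.05 [ 626.489 -184.312  199.164] ft [-0.754 -1.038  0.149] 35.988018463455745
```

step_arm:
  dp:
    - [-0.19,-0.462,0]
    - [-0.19,-0.462,0]
    - [-0.19,-0.462,0]
    - [-0.19,-0.462,0]
    - [-0.19,-0.462,0]
    - [-0.19,-0.462,0]
    - [-0.19,-0.462,0]
    - [-0.19,-0.462,0]
    - [-0.19,-0.462,0]
    - [-0.19,-0.462,0]
    - [-0.19,-0.462,0]
  twist:
    - [0,0,0]
    - [0,0,0]
    - [0,0,0]
    - [0,0,0]
    - [0,0,0]
    - [0,0,0]
    - [0,0,0]
    - [0,0,0]
    - [0,0,0]
    - [0,0,0]
    - [0,0,0]
  jaw: [0.0854,0.0854,0.0854,0.0854,0.0854,0.0854,0.0854,0.0854,0.0854,0.0854,0.0854]

```text
time: 10.42
tcp_pos: [396.2, 258.6, 196.7]
eef_rot: [[0.996, 0.086, -0.001], [0.086, -0.996, -0.001], [-0.001, 0.001, -1.0]]
ft_force: [-0.2, -0.9, -1.1]
gripper_width: 85.0
```

```bash
python3 - <<'E'
from h import *
im=save('top','t3.png',(200,110,400,260),4)
go(396.6,259.2,88)
E
```

```text
dp [ 0.    -0.001  0.109] tw [ 0.   0.  -0.1] t 10.475 [396.386 258.575 196.876] ft [ 0.121 -0.921 -0.518] 85.20959628654009
```

View pics/t3.png

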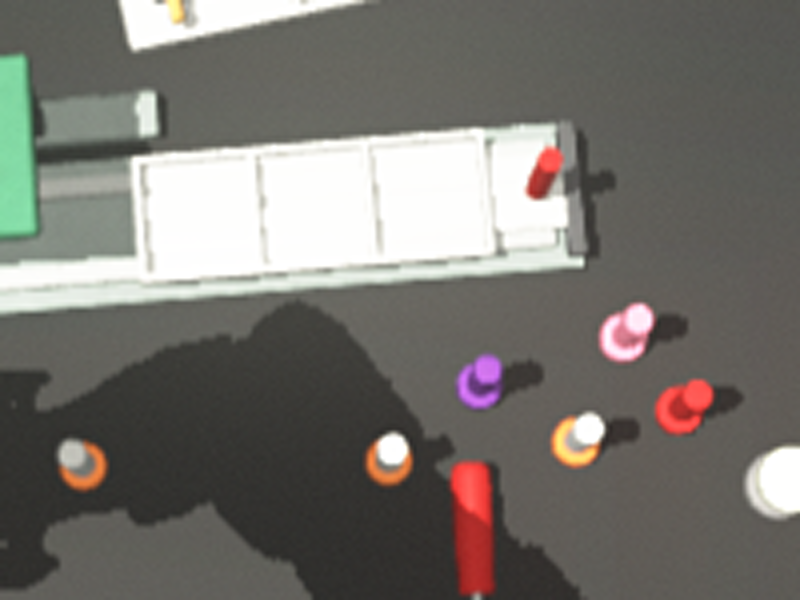

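Carriage is fully out with its plate at the end stop; all three bays empty. Now bay centres, then descend on the top cup.

```bash
python3 - <<'E'
from h import *
C=lambda u,v:((u+.5)/4+199.5,(v+.5)/4+109.5)
q={k:atz('top',C(*v),35)[:2] for k,v in dict(lt=(138,160),lb=(149,278),rt=(486,134),rb=(493,254),d2t=(257,152),d2b=(266,272),d1t=(373,142),d1b=(381,262)).items()}
for k,v in q.items(): print(k,v)
f=lambda *k:sum(q[i] for i in k)/4
print('b3',f('lt','lb','d2t','d2b'),'b2',f('d2t','d2b','d1t','d1b'),'b1',f('d1t','d1b','rt','rb'))
print('handle',atz('top',C(548,157),105))
E
```

```text
lt [645.166  46.181]
lb [565.2    36.573]
rt [ 666.42  -184.835]
rb [ 584.871 -189.713]
d2t [651.844 -32.825]
d2b [570.445 -40.424]
d1t [ 659.843 -109.823]
d1b [ 578.352 -116.053]
b3 [608.164   2.376] b2 [615.121 -74.781] b1 [ 622.372 -150.106]
handle [ 631.611 -217.912  105.   ]
```

step_arm:
  dp:
    - [0,-0.001,0.06]
    - [0,-0.001,0.095]
    - [0,-0.001,0.109]
    - [0,-0.001,0.109]
    - [0,-0.001,0.109]
    - [0,-0.001,0.109]
  twist:
    - [0,0,0]
    - [0,0,0]
    - [0,0,0]
    - [0,0,0]
    - [0,0,0]
    - [0,0,0]
  jaw: [0.0854,0.0854,0.0854,0.0854,0.0854,0.0854]

```text
time: 11.22
tcp_pos: [396.6, 261.2, 89.5]
eef_rot: [[0.996, 0.087, 0.002], [0.087, -0.996, 0.001], [0.002, -0.001, -1.0]]
ft_force: [0.1, -0.1, 0.3]
gripper_width: 85.8
```

```bash
python3 - <<'E'
from h import *
save('side','s3.png',(240,260,400,400),4)
go(396.6,259.2,86.5)
E
```

```text
dp [-0.     0.002  0.003] tw [-0.  -0.1  0. ] t 11.275 [396.447 261.19   89.328] ft [-0.196  0.101 -0.208] 85.48153067227437
```

View pics/s3.png

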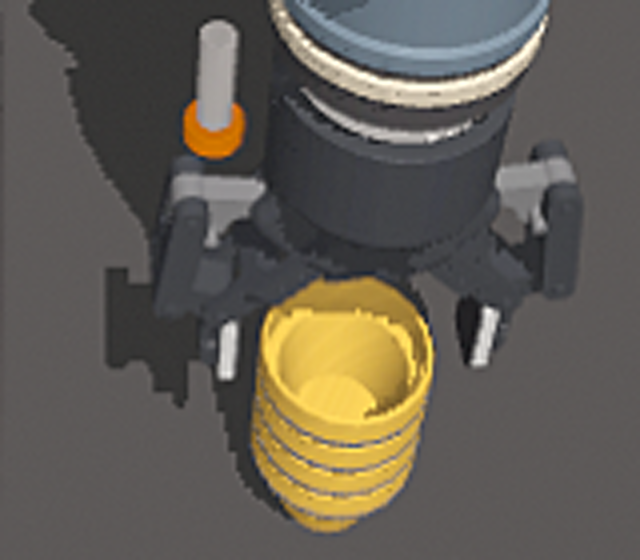

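```bash
python3 - <<'E'
from h import *
C=lambda P:(proj('side',P)-[239.5,259.5])*4-.5
for P in [(396.5,261.2,102),(396.5,261.2,115),(396.5+42.5,264.9,102),(396.5-42.5,257.5,102),(396.6,259.2,106),(396.6+32.5,259.2,106),(396.6-32.5,259.2,106),(396.6,259.2+32.5,106),(396.6,259.2-32.5,106)]: print(P,C(P))
print(observe()['tcp_pos'],observe()['joint_positions'])
E
```

```text
(396.5, 261.2, 102) [343.35  351.048]
(396.5, 261.2, 115) [346.528 331.542]
(439.0, 264.9, 102) [230.015 356.656]
(354.0, 257.5, 102) [455.597 345.297]
(396.6, 259.2, 106) [343.694 340.319]
(429.1, 259.2, 106) [256.785 337.836]
(364.1, 259.2, 106) [430.597 342.69 ]
(396.6, 291.7, 106) [349.708 421.122]
(396.6, 226.7, 106) [338.135 265.961]
[396.447 261.19   89.328] [ 0.583  0.248 -0.388  0.933 -0.     2.066]
```

step_arm:
  dp:
    - [0.001,0.0015,0.002]
    - [0.001,0.0015,0.0025]
    - [0.001,0.0015,0.0025]
    - [0.001,0.0015,0.0025]
    - [0.001,0.0015,0.0025]
    - [0.001,0.0015,0.0025]
    - [0.001,0.0015,0.0025]
    - [0.001,0.0015,0.0025]
  twist:
    - [0,0,0]
    - [0,0,0]
    - [0,0,0]
    - [0,0,0]
    - [0,0,0]
    - [0,0,0]
    - [0,0,0]
    - [0,0,0]
  jaw: [0.0854,0.08,0.074,0.07,0.066,0.06,0.06,0.06]

```text
time: 12.28
tcp_pos: [397.0, 259.6, 86.5]
eef_rot: [[0.996, 0.088, 0.0], [0.088, -0.996, 0.0], [0.001, -0.0, -1.0]]
ft_force: [-2.0, -1.9, 9.6]
gripper_width: 62.8
```

```bash
python3 - <<'E'
from h import *
save('side','s4.png',(240,260,400,400),4)
go(396.6,259.2,86.5)
E
```

```text
dp [-0.  0. -0.] tw [-0. -0.  0.] t 12.325 [396.953 259.539  86.477] ft [-1.95  -1.805  8.424] 62.26260085940307
```

View pics/s4.png

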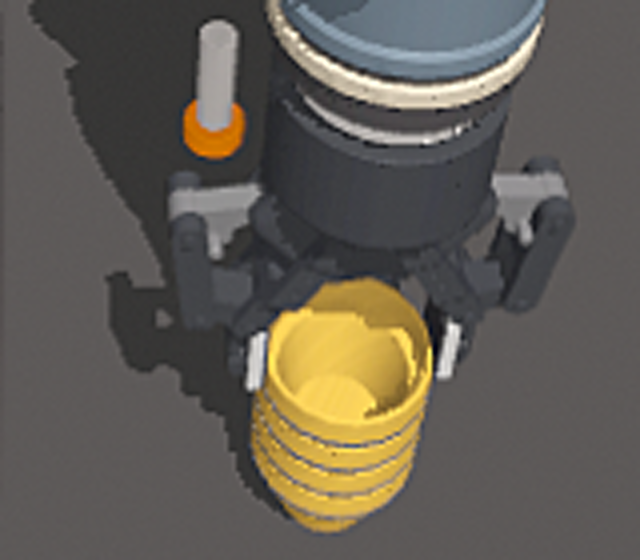

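step_arm:
  dp:
    - [0,0,-0.003]
    - [0,0,-0.008]
    - [0,0,-0.015]
    - [0,0,-0.025]
    - [0,0,-0.035]
    - [0,0,-0.05]
    - [0,0,-0.07]
    - [0,0,-0.09]
    - [0,0,-0.11]
    - [0,0,-0.11]
  twist:
    - [0,0,0]
    - [0,0,0]
    - [0,0,0]
    - [0,0,0]
    - [0,0,0]
    - [0,0,0]
    - [0,0,0]
    - [0,0,0]
    - [0,0,0]
    - [0,0,0]
  jaw: [0.05,0.05,0.05,0.05,0.05,0.05,0.05,0.05,0.05,0.05]

```text
time: 13.58
tcp_pos: [397.7, 259.9, 197.4]
eef_rot: [[0.996, 0.087, 0.003], [0.087, -0.996, 0.002], [0.003, -0.001, -1.0]]
ft_force: [1.2, 0.1, -0.7]
gripper_width: 62.9
```

```bash
python3 - <<'E'
from h import *
save('side','s5.png',(220,220,420,400),3)
go(607.5,2.4,160)
E
```

```text
dp [0.187 0.275 0.036] tw [-0.  -0.1  0. ] t 13.625 [397.181 259.588 196.247] ft [-0.506  0.734 -0.777] 62.70469761580896
```

View pics/s5.png

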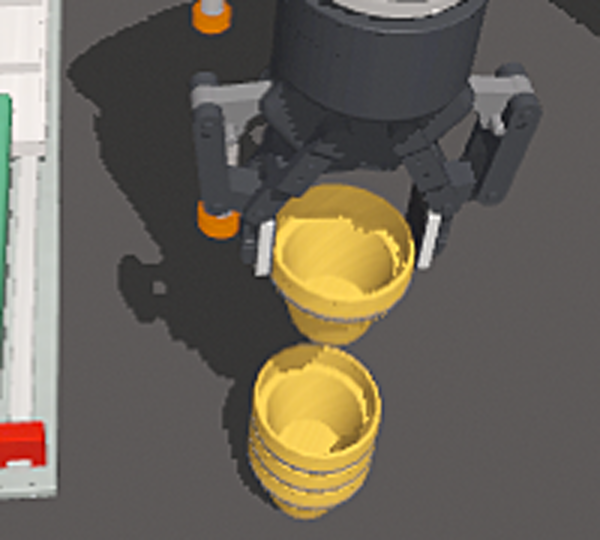

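One cup is in the gripper and three stay nested. Carrying it to bay_3.

step_arm:
  dp:
    - [0.187,0.275,0]
    - [0.187,0.275,0]
    - [0.187,0.275,0]
    - [0.187,0.275,0]
    - [0.187,0.275,0]
    - [0.187,0.275,0]
    - [0.187,0.275,0]
    - [0.187,0.275,0.05]
    - [0.187,0.275,0.1]
    - [0.187,0.275,0.12]
    - [0.187,0.275,0.128]
    - [0.187,0.275,0.132]
    - [0.187,0.275,0.132]
  twist:
    - [0,0,0]
    - [0,0,0]
    - [0,0,0]
    - [0,0,0]
    - [0,0,0]
    - [0,0,0]
    - [0,0,0]
    - [0,0,0]
    - [0,0,0]
    - [0,0,0]
    - [0,0,0]
    - [0,0,0]
    - [0,0,0]
  jaw: [0.05,0.05,0.05,0.05,0.05,0.05,0.05,0.05,0.05,0.05,0.05,0.05,0.05]

```text
time: 15.25
tcp_pos: [607.6, 2.2, 64.6]
eef_rot: [[0.996, 0.088, 0.001], [0.088, -0.996, -0.0], [0.001, 0.0, -1.0]]
ft_force: [0.1, -0.8, -0.8]
gripper_width: 62.3
```

```bash
python3 - <<'E'
from h import *
go(607.5,2.4,58)
E
```

```text
dp [-0.    -0.     0.007] tw [ 0.  -0.1  0. ] t 15.25 [607.553   2.224  64.624] ft [ 0.083 -0.85  -0.827] 62.309716171190146
```

Lower by small steps, watching force.

step_arm:
  dp:
    - [0,0,0.002]
    - [0,0,0.004]
    - [0,0,0.006]
    - [0,0,0.006]
  twist:
    - [0,0,0]
    - [0,0,0]
    - [0,0,0]
    - [0,0,0]
  jaw: [0.05,0.05,0.05,0.05]

```text
time: 15.75
tcp_pos: [607.3, 1.8, 57.7]
eef_rot: [[0.996, 0.087, -0.0], [0.087, -0.996, -0.0], [-0.0, 0.0, -1.0]]
ft_force: [-0.4, -0.0, 0.3]
gripper_width: 62.4
```

step_arm:
  dp:
    - [0,0,0.001]
    - [0,0,0.001]
  twist:
    - [0,0,0]
    - [0,0,0]
  jaw: [0.05,0.05]

```text
time: 16.0
tcp_pos: [607.3, 1.8, 57.6]
eef_rot: [[0.996, 0.087, 0.0], [0.087, -0.996, -0.0], [0.0, 0.0, -1.0]]
ft_force: [-2.5, 1.1, 7.0]
gripper_width: 62.4
```

step_arm:
  dp:
    - [0,0,0]
    - [0,0,0]
    - [0,0,0]
    - [0,0,0]
    - [0,0,-0.04]
    - [0,0,-0.1]
    - [0,0,-0.14]
    - [0,0,-0.14]
  twist:
    - [0,0,0]
    - [0,0,0]
    - [0,0,0]
    - [0,0,0]
    - [0,0,0]
    - [0,0,0]
    - [0,0,0]
    - [0,0,0]
  jaw: [0.07,0.076,0.0854,0.0854,0.0854,0.0854,0.05,0.045]

```text
time: 17.0
tcp_pos: [609.0, 1.8, 200.4]
eef_rot: [[0.996, 0.087, 0.006], [0.088, -0.996, -0.0], [0.006, 0.001, -1.0]]
ft_force: [-0.0, 0.7, -1.2]
gripper_width: 51.3
```

```bash
cat >> h.py <<'E'
def stemfoot(n,im,P):
    # orange foot blob and bright stem near expected piston P=(x,y); returns centroid estimates
    u=proj(n,[P[0],P[1],10]);h=cv2.cvtColor(im,cv2.COLOR_RGB2HSV).astype(int)
    o=((h[...,0]>5)&(h[...,0]<22)&(h[...,1]>150)&(h[...,2]>90)).astype(np.uint8)
    k,l,st,ce=cv2.connectedComponentsWithStats(o)
    return [(ce[i],st[i]) for i in range(1,k) if st[i,4]>8 and np.hypot(*(ce[i]-u))<25]
def feet(n):
    im=grab_frame(n)
    for P in [(443.8,79),(449,-123),(464,-247)]:
        for c,s in stemfoot(n,im,P): print(n,P,'box',s,'atz',atz(n,[s[0]+s[2]/2-.5,s[1]+s[3]/2-.5],7)[:2])
E
python3 - <<'E'
from h import *
feet('top');feet('side')
for n in('top','side'):
    for d in pinpoint(n,'piston_1'): print(n,round(d['p'],2),atz(n,d['location'],0)[:2])
go(443.8,79,100)
E
```

```text
top (449, -123) box [292 224  11   7  19] atz [ 444.235 -124.092]
top (464, -247) box [338 219  12   8  29] atz [ 458.296 -247.038]
side (443.8, 79) box [286 285  15  15  81] atz [440.921  80.239]
side (449, -123) box [284 221  13  10  57] atz [ 447.356 -121.318]
side (464, -247) box [279 190  12  10  63] atz [ 462.157 -244.914]
top 0.71 [ 533.589 -279.547]
top 0.66 [ 500.764 -183.177]
top 0.59 [ 462.793 -253.795]
top 0.56 [ 491.441 -325.281]
top 0.46 [ 453.182 -128.255]
top 0.4 [ 334.87  -287.962]
side 0.71 [ 528.048 -294.661]
side 0.65 [ 446.663 -132.627]
side 0.63 [440.657  80.385]
side 0.63 [ 327.491 -270.152]
side 0.61 [ 487.428 -311.871]
side 0.58 [ 498.019 -177.655]
side 0.52 [ 460.922 -244.561]
dp [-0.155 -0.091  0.096] tw [-0.   0.1  0. ] t 17.2 [606.578   1.811 195.412] ft [-0.781  0.243  0.157] 45.38886999596919
```

All three pistons are unmoved. Going to piston A (443.5, 79).

step_arm:
  dp:
    - [-0.156,-0.091,0]
    - [-0.156,-0.091,0]
    - [-0.156,-0.091,0]
    - [-0.156,-0.091,0.03]
    - [-0.156,-0.091,0.08]
    - [-0.156,-0.091,0.08]
    - [-0.156,-0.091,0.12]
    - [-0.156,-0.091,0.14]
    - [-0.156,-0.091,0.152]
    - [-0.156,-0.091,0.152]
    - [-0.156,-0.091,0.152]
  twist:
    - [0,0,0]
    - [0,0,0]
    - [0,0,0]
    - [0,0,0]
    - [0,0,0]
    - [0,0,0]
    - [0,0,0]
    - [0,0,0]
    - [0,0,0]
    - [0,0,0]
    - [0,0,0]
  jaw: [0.045,0.045,0.045,0.045,0.045,0.045,0.045,0.045,0.045,0.045,0.045]

```text
time: 18.58
tcp_pos: [444.6, 78.9, 45.8]
eef_rot: [[0.996, 0.087, 0.001], [0.087, -0.996, 0.0], [0.001, -0.0, -1.0]]
ft_force: [-0.5, -1.1, 0.7]
gripper_width: 45.1
```

```bash
python3 - <<'E'
from h import *
save('side','s6.png',(230,220,350,320),5)
go(443.5,79.2,43)
C=lambda P:(proj('side',P)-[229.5,219.5])*5-.5
p=observe()['tcp_pos'];print([C(p+np.array(d)) for d in([0,0,0],[22,2,0],[-22,-2,0],[0,11,0],[0,11,19])])
E
```

```text
dp [-0.001 -0.     0.003] tw [-0.  -0.1  0. ] t 18.625 [444.664  78.904  45.762] ft [ 0.186 -0.032  0.543] 45.04203321670975
[array([311.117, 294.767]), array([254.487, 297.083]), array([367.546, 292.44 ]), array([311.157, 316.625]), array([312.951, 283.536])]
```

View pics/s6.png

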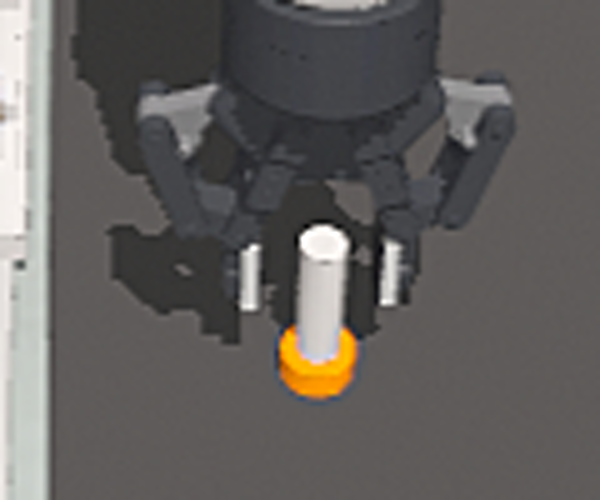

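Stem (crop 322,290) is centred between the pads (260/381). Closing and lifting.

step_arm:
  dp:
    - [0,0,0.002]
    - [0,0,0.002]
    - [0,0,0.002]
    - [0,0,0.002]
    - [0,0,0.002]
    - [0,0,0.002]
    - [0,0,-0.01]
    - [0,0,-0.05]
    - [0,0,-0.1]
    - [0,0,-0.14]
    - [0,0,-0.14]
  twist:
    - [0,0,0]
    - [0,0,0]
    - [0,0,0]
    - [0,0,0]
    - [0,0,0]
    - [0,0,0]
    - [0,0,0]
    - [0,0,0]
    - [0,0,0]
    - [0,0,0]
    - [0,0,0]
  jaw: [0.035,0.025,0.015,0.01,0.01,0.01,0.01,0.01,0.01,0.01,0.01]

```text
time: 20.0
tcp_pos: [445.6, 79.1, 188.1]
eef_rot: [[0.996, 0.087, 0.006], [0.087, -0.996, 0.001], [0.006, -0.0, -1.0]]
ft_force: [0.1, -0.0, -0.8]
gripper_width: 16.6
```

```bash
python3 - <<'E'
from h import *
go(607.5,2.0,150)
a=save('top','t4.png')
save('side','s7.png',(180,150,340,310),3)
# cup in bay 3
hs=cv2.cvtColor(a,cv2.COLOR_RGB2HSV).astype(int)
for P in [(607.5,2,77)]: print('cup rim exp px',proj('top',P))
for pr,l,m in outl('top','cup_4'):
    ys,xs=np.nonzero(m);print(round(pr,2),l,m.sum(),xs.min(),xs.max(),ys.min(),ys.max(), atz('top',[(xs.min()+xs.max())/2,(ys.min()+ys.max())/2],70))
c=np.hstack([cv2.resize(a[120:220,190:290],(480,480),interpolation=2),cv2.resize(grab_frame('side')[150:310,180:340],(480,480),interpolation=2)])[:, :]
cv2.imwrite('pics/m1.png',cv2.resize(c,(800,400))[:,:,::-1])
E
```

```text
dp [0.154 0.091 0.039] tw [-0.  -0.3  0. ] t 20.0 [445.601  79.107 188.084] ft [ 0.068 -0.031 -0.832] 16.61302969398918
cup rim exp px [249.5   159.722]
0.66 [251.4 160.8] 517 237 261 149 173 [605.883   3.639  70.   ]
```

View pics/m1.png

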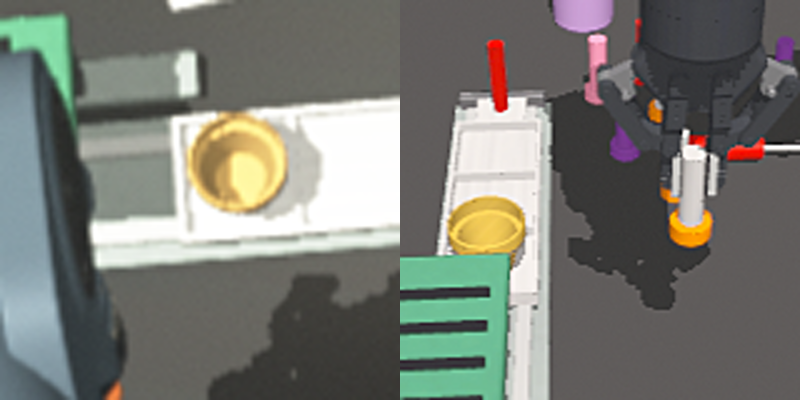

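Cup stands in bay_3 centre; piston is upright in the gripper, and the stack is untouched. Carrying it over the cup.

step_arm:
  dp:
    - [0.155,0.09,0]
    - [0.155,0.09,0]
    - [0.155,0.09,0]
    - [0.155,0.09,0]
    - [0.155,0.09,0.03]
    - [0.155,0.09,0.06]
    - [0.155,0.09,0.06]
    - [0.155,0.09,0.06]
  twist:
    - [0,0,0]
    - [0,0,0]
    - [0,0,0]
    - [0,0,0]
    - [0,0,0]
    - [0,0,0]
    - [0,0,0]
    - [0,0,0]
  jaw: [0.01,0.01,0.01,0.01,0.01,0.01,0.01,0.01]

```text
time: 21.2
tcp_pos: [606.0, 3.0, 125.4]
eef_rot: [[0.996, 0.088, -0.0], [0.088, -0.996, -0.0], [-0.0, 0.0, -1.0]]
ft_force: [-0.1, 0.5, -0.8]
gripper_width: 16.0
```

```bash
python3 - <<'E'
from h import *
go(607,2.6,72)
E
```

```text
dp [0.001 0.    0.053] tw [0. 0. 0.] t 21.2 [606.027   2.954 125.432] ft [-0.097  0.529 -0.845] 16.003771689035272
```

step_arm:
  dp:
    - [0.001,0,0.02]
    - [0.001,0,0.035]
    - [0.001,0,0.042]
    - [0.001,0,0.047]
    - [0.001,0,0.05]
    - [0.001,0,0.0515]
    - [0.001,0,0.0515]
  twist:
    - [0,0,0]
    - [0,0,0]
    - [0,0,0]
    - [0,0,0]
    - [0,0,0]
    - [0,0,0]
    - [0,0,0]
  jaw: [0.01,0.01,0.01,0.01,0.01,0.01,0.01]

```text
time: 22.08
tcp_pos: [607.3, 2.8, 73.5]
eef_rot: [[0.996, 0.087, 0.0], [0.087, -0.996, -0.0], [0.0, 0.0, -1.0]]
ft_force: [-0.2, -0.6, -1.1]
gripper_width: 16.6
```

step_arm:
  dp:
    - [0,0,0.001]
    - [0,0,0.0015]
    - [0,0,0.0015]
  twist:
    - [0,0,0]
    - [0,0,0]
    - [0,0,0]
  jaw: [0.01,0.01,0.01]

```text
time: 22.45
tcp_pos: [607.2, 2.8, 71.8]
eef_rot: [[0.996, 0.088, -0.0], [0.088, -0.996, -0.0], [-0.0, 0.0, -1.0]]
ft_force: [0.0, 0.5, -1.1]
gripper_width: 16.1
```

step_arm:
  dp:
    - [0,0,0.0005]
    - [0,0,0.001]
    - [0,0,0.001]
  twist:
    - [0,0,0]
    - [0,0,0]
    - [0,0,0]
  jaw: [0.01,0.01,0.01]

```text
time: 22.82
tcp_pos: [607.2, 2.8, 71.0]
eef_rot: [[0.996, 0.088, 0.0], [0.088, -0.996, -0.0], [0.0, 0.0, -1.0]]
ft_force: [-0.6, 1.5, 2.7]
gripper_width: 16.5
```

Seated. Opening a little and lifting clear.

step_arm:
  dp:
    - [0,0,0]
    - [0,0,0]
    - [0,0,0]
    - [0,0,-0.005]
    - [0,0,-0.02]
    - [0,0,-0.06]
    - [0,0,-0.11]
    - [0,0,-0.13]
    - [0,0,-0.13]
  twist:
    - [0,0,0]
    - [0,0,0]
    - [0,0,0]
    - [0,0,0]
    - [0,0,0]
    - [0,0,0]
    - [0,0,0]
    - [0,0,0]
    - [0,0,0]
  jaw: [0.024,0.024,0.024,0.024,0.024,0.028,0.0854,0.0854,0.0854]

```text
time: 23.95
tcp_pos: [608.3, 2.8, 203.5]
eef_rot: [[0.996, 0.088, 0.004], [0.088, -0.996, -0.0], [0.004, 0.0, -1.0]]
ft_force: [-0.0, 0.8, -0.6]
gripper_width: 80.5
```

```bash
python3 - <<'E'
from h import *
go(397,259.5,200)
im=grab_frame('top')
for pr,l,m in outl('top','cup_4'):
    ys,xs=np.nonzero(m);print(round(pr,2),l,m.sum(),xs.min(),xs.max(),ys.min(),ys.max())
print('exp stack rim z88 px',proj('top',(397,259.5,88)),[proj('top',(397+a,259.5+b,88)) for a,b in((32.5,0),(-32.5,0),(0,32.5),(0,-32.5))])
c=np.hstack([cv2.resize(im[125:205,190:270],(400,400),interpolation=2),cv2.resize(im[205:285,110:190],(400,400),interpolation=2)])
cv2.imwrite('pics/m2.png',c[:,:,::-1])
feet('side')
E
```

```text
dp [-0.188 -0.274  0.003] tw [ 0.  -0.3  0. ] t 23.95 [608.263   2.826 203.464] ft [-0.007  0.777 -0.563] 80.49959374891893
0.86 [144.9 242.2] 549 131 157 228 253
0.49 [157.5 244.3] 6 157 160 243 249
exp stack rim z88 px [143.507 239.515] [array([144.262, 226.512]), array([142.743, 252.625]), array([130.436, 239.302]), array([156.578, 239.729])]
side (449, -123) box [284 221  13  10  57] atz [ 447.356 -121.318]
side (464, -247) box [293 188  12  10  66] atz [ 424.935 -255.457]
```

View pics/m2.png

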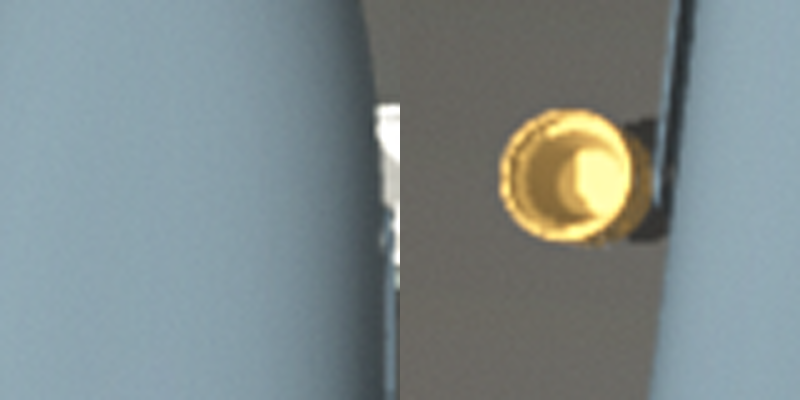

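Stack rim centre fits (397,259.5), so the stack hasn't shifted. The feet readings show piston C was knocked to about (427,-255); I'll re-measure it before its pick. Fetching the second cup.

step_arm:
  dp:
    - [-0.188,-0.274,0]
    - [-0.188,-0.274,0]
    - [-0.188,-0.274,0]
    - [-0.188,-0.274,0]
    - [-0.188,-0.274,0]
    - [-0.188,-0.274,0]
    - [-0.188,-0.274,0]
    - [-0.188,-0.274,0.03]
    - [-0.188,-0.274,0.07]
    - [-0.188,-0.274,0.07]
  twist:
    - [0,0,0]
    - [0,0,0]
    - [0,0,0]
    - [0,0,0]
    - [0,0,0]
    - [0,0,0]
    - [0,0,0]
    - [0,0,0]
    - [0,0,0]
    - [0,0,0]
  jaw: [0.0854,0.0854,0.0854,0.0854,0.0854,0.0854,0.0854,0.0854,0.0854,0.0854]

```text
time: 25.35
tcp_pos: [394.6, 257.2, 128.2]
eef_rot: [[0.996, 0.086, -0.005], [0.086, -0.996, -0.004], [-0.005, 0.003, -1.0]]
ft_force: [-0.3, -0.1, -0.0]
gripper_width: 84.9
```

```bash
python3 - <<'E'
from h import *
go(396.9,259.5,68.5)
E
```

```text
dp [ 0.003 -0.002  0.06 ] tw [ 0.2  0.3 -0. ] t 25.35 [394.556 257.247 128.249] ft [-0.321 -0.089 -0.013] 84.87002762021758
```

step_arm:
  dp:
    - [0,0,0.0]
    - [0,0,0.03]
    - [0,0,0.05]
    - [0,0,0.058]
    - [0,0,0.058]
    - [0,0,0.058]
  twist:
    - [0,0,0]
    - [0,0,0]
    - [0,0,0]
    - [0,0,0]
    - [0,0,0]
    - [0,0,0]
  jaw: [0.0854,0.0854,0.0854,0.0854,0.0854,0.0854]

```text
time: 26.1
tcp_pos: [396.6, 259.7, 73.9]
eef_rot: [[0.996, 0.087, 0.001], [0.087, -0.996, 0.001], [0.001, -0.001, -1.0]]
ft_force: [0.2, -0.1, 0.2]
gripper_width: 85.5
```

```bash
python3 - <<'E'
from h import *
go(396.9,259.5,68.5)
E
```

```text
dp [0.    0.    0.005] tw [-0.  -0.1  0. ] t 26.1 [396.62  259.683  73.852] ft [ 0.17  -0.079  0.207] 85.48653491640312
```

step_arm:
  dp:
    - [0,0,0.003]
    - [0,0,0.005]
    - [0,0,0.005]
    - [0,0,0.005]
    - [0,0,0.005]
    - [0,0,0.005]
    - [0,0,0.005]
    - [0,0,0.005]
  twist:
    - [0,0,0]
    - [0,0,0]
    - [0,0,0]
    - [0,0,0]
    - [0,0,0]
    - [0,0,0]
    - [0,0,0]
    - [0,0,0]
  jaw: [0.0854,0.08,0.074,0.07,0.066,0.06,0.055,0.05]

```text
time: 27.1
tcp_pos: [396.2, 259.5, 68.5]
eef_rot: [[0.996, 0.088, 0.001], [0.088, -0.996, 0.001], [0.001, -0.0, -1.0]]
ft_force: [-1.5, -1.2, 8.4]
gripper_width: 62.9
```

step_arm:
  dp:
    - [0,0,-0.003]
    - [0,0,-0.008]
    - [0,0,-0.015]
    - [0,0,-0.025]
    - [0,0,-0.035]
    - [0,0,-0.05]
    - [0,0,-0.07]
    - [0,0,-0.09]
    - [0,0,-0.11]
    - [0,0,-0.13]
    - [0,0,-0.13]
  twist:
    - [0,0,0]
    - [0,0,0]
    - [0,0,0]
    - [0,0,0]
    - [0,0,0]
    - [0,0,0]
    - [0,0,0]
    - [0,0,0]
    - [0,0,0]
    - [0,0,0]
    - [0,0,0]
  jaw: [0.05,0.05,0.05,0.05,0.05,0.05,0.05,0.05,0.05,0.05,0.05]

```text
time: 28.48
tcp_pos: [396.7, 259.8, 199.4]
eef_rot: [[0.996, 0.088, 0.003], [0.088, -0.996, 0.002], [0.003, -0.001, -1.0]]
ft_force: [0.2, 0.2, -1.1]
gripper_width: 62.7
```

```bash
python3 - <<'E'
from h import *
a=save('side','s8.png');t=save('top','t8.png')
hs=cv2.cvtColor(a,cv2.COLOR_RGB2HSV).astype(int)
y=((hs[...,0]>15)&(hs[...,0]<28)&(hs[...,1]>110)&(hs[...,2]>70)).astype(np.uint8);y[:,:250]=0
k,l,st,ce=cv2.connectedComponentsWithStats(y)
print([ (s.tolist()) for s in st[1:] if s[4]>60])
print('stack2 rim z70 front',proj('side',(397,292,70)),'held',proj('side',observe()['tcp_pos']))
c=np.hstack([cv2.resize(a[220:400,220:400],(400,400),interpolation=2),cv2.resize(t[125:205,190:270],(400,400),interpolation=2)])
cv2.imwrite('pics/m3.png',c[:,:,::-1])
go(614.5,-74.5,200)
E
```

```text
[[294, 189, 11, 9, 64], [285, 221, 11, 10, 66], [311, 280, 49, 54, 1894], [303, 341, 43, 52, 1648]]
stack2 rim z70 front [324.547 377.761] held [332.261 306.767]
dp [ 0.189  0.352 -0.002] tw [ 0. -0.  0.] t 28.575 [395.814 259.244 197.581] ft [-0.362  0.538  0.121] 62.67395025540773
```

View pics/m3.png

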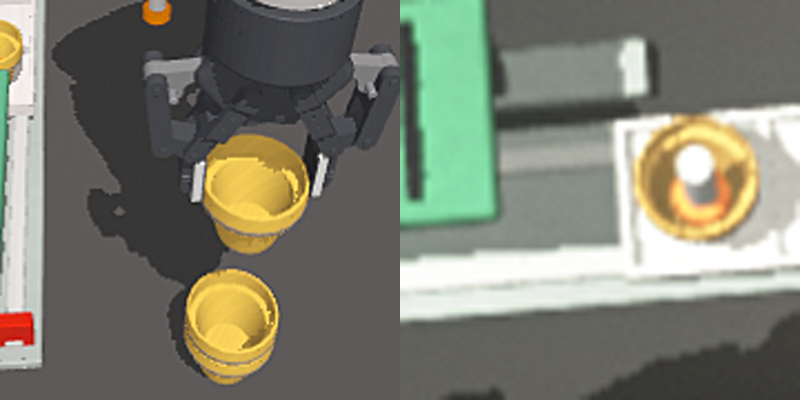

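One cup is held, two are left nested, and the first piston stands upright in its cup. On to bay_2.

step_arm:
  dp:
    - [0.189,0.352,0]
    - [0.189,0.352,0]
    - [0.189,0.352,0]
    - [0.189,0.352,0]
    - [0.189,0.352,0]
    - [0.189,0.352,0]
    - [0.189,0.352,0]
    - [0.189,0.352,0]
    - [0.189,0.352,0.05]
    - [0.189,0.352,0.1]
    - [0.189,0.352,0.12]
    - [0.189,0.352,0.13]
    - [0.189,0.352,0.13]
  twist:
    - [0,0,0]
    - [0,0,0]
    - [0,0,0]
    - [0,0,0]
    - [0,0,0]
    - [0,0,0]
    - [0,0,0]
    - [0,0,0]
    - [0,0,0]
    - [0,0,0]
    - [0,0,0]
    - [0,0,0]
    - [0,0,0]
  jaw: [0.05,0.05,0.05,0.05,0.05,0.05,0.05,0.05,0.05,0.05,0.05,0.05,0.05]

```text
time: 30.2
tcp_pos: [614.6, -74.2, 67.6]
eef_rot: [[0.996, 0.088, -0.001], [0.088, -0.996, 0.0], [-0.001, -0.0, -1.0]]
ft_force: [0.1, -0.3, -0.6]
gripper_width: 62.9
```

```bash
python3 - <<'E'
from h import *
go(614.5,-74.5,58)
E
```

```text
dp [-0.    0.    0.01] tw [-0.   0.   0.1] t 30.2 [614.554 -74.186  67.608] ft [ 0.141 -0.35  -0.584] 62.927850076303955
```

step_arm:
  dp:
    - [0,0,0.004]
    - [0,0,0.007]
    - [0,0,0.009]
    - [0,0,0.0095]
    - [0,0,0.0095]
  twist:
    - [0,0,0]
    - [0,0,0]
    - [0,0,0]
    - [0,0,0]
    - [0,0,0]
  jaw: [0.05,0.05,0.05,0.05,0.05]

```text
time: 30.82
tcp_pos: [615.0, -74.8, 58.4]
eef_rot: [[0.996, 0.087, 0.0], [0.087, -0.996, -0.0], [0.0, 0.0, -1.0]]
ft_force: [1.0, 0.6, -0.3]
gripper_width: 62.9
```

step_arm:
  dp:
    - [0,0,0.0007]
    - [0,0,0.001]
  twist:
    - [0,0,0]
    - [0,0,0]
  jaw: [0.05,0.05]

```text
time: 31.08
tcp_pos: [615.1, -74.9, 57.6]
eef_rot: [[0.996, 0.087, 0.0], [0.087, -0.996, -0.0], [0.0, 0.0, -1.0]]
ft_force: [-1.7, 0.1, 4.5]
gripper_width: 62.6
```

step_arm:
  dp:
    - [0,0,0]
    - [0,0,0]
    - [0,0,0]
    - [0,0,0]
    - [0,0,-0.04]
    - [0,0,-0.1]
    - [0,0,-0.14]
    - [0,0,-0.14]
    - [0,0,-0.14]
  twist:
    - [0,0,0]
    - [0,0,0]
    - [0,0,0]
    - [0,0,0]
    - [0,0,0]
    - [0,0,0]
    - [0,0,0]
    - [0,0,0]
    - [0,0,0]
  jaw: [0.07,0.076,0.0854,0.0854,0.0854,0.0854,0.05,0.045,0.045]

```text
time: 32.2
tcp_pos: [614.7, -74.8, 196.7]
eef_rot: [[0.996, 0.088, -0.001], [0.088, -0.996, 0.0], [-0.001, -0.0, -1.0]]
ft_force: [-1.1, 0.9, 0.8]
gripper_width: 44.8
```

```bash
python3 - <<'E'
from h import *
feet('side')
for d in pinpoint('side','piston_1'): print(round(d['p'],2),atz('side',d['location'],0)[:2])
go(449,-123.3,200)
E
```

```text
side (449, -123) box [284 221  13  10  57] atz [ 447.356 -121.318]
side (464, -247) box [294 189  11   9  47] atz [ 423.636 -253.277]
0.77 [ 443.986 -129.052]
0.73 [ 423.316 -252.853]
0.73 [ 361.413 -181.837]
0.61 [ 487.077 -300.31 ]
0.6 [ 540.324 -280.467]
0.53 [ 499.709 -187.613]
0.46 [ 341.745 -271.337]
0.45 [613.965 -20.796]
dp [-0.169  0.034 -0.004] tw [-0.   0.1  0. ] t 32.3 [614.253 -74.726 195.821] ft [-0.105  0.587  0.318] 45.01135934724614
```

step_arm:
  dp:
    - [-0.169,0.0335,0]
    - [-0.169,0.0335,0]
    - [-0.169,0.0335,0]
    - [-0.169,0.0335,0.03]
    - [-0.169,0.0335,0.08]
    - [-0.169,0.0335,0.08]
    - [-0.169,0.0335,0.12]
    - [-0.169,0.0335,0.14]
    - [-0.169,0.0335,0.152]
    - [-0.169,0.0335,0.152]
    - [-0.169,0.0335,0.152]
  twist:
    - [0,0,0]
    - [0,0,0]
    - [0,0,0]
    - [0,0,0]
    - [0,0,0]
    - [0,0,0]
    - [0,0,0]
    - [0,0,0]
    - [0,0,0]
    - [0,0,0]
    - [0,0,0]
  jaw: [0.045,0.045,0.045,0.045,0.045,0.045,0.045,0.045,0.045,0.045,0.045]

```text
time: 33.67
tcp_pos: [450.3, -123.2, 46.3]
eef_rot: [[0.996, 0.088, 0.001], [0.088, -0.996, -0.0], [0.001, 0.001, -1.0]]
ft_force: [-0.1, 0.3, -0.1]
gripper_width: 45.0
```

```bash
python3 - <<'E'
from h import *
go(449,-122.8,43.8)
E
```

```text
dp [-0.001 -0.001  0.003] tw [ 0.  -0.1  0. ] t 33.675 [ 450.334 -123.163   46.314] ft [-0.138  0.336 -0.144] 45.03585673449245
```

step_arm:
  dp:
    - [-0.001,0,0.002]
    - [-0.001,0,0.002]
    - [-0.001,0,0.002]
    - [-0.001,0,0.002]
    - [-0.001,0,0.002]
    - [-0.001,0,0.002]
  twist:
    - [0,0,0]
    - [0,0,0]
    - [0,0,0]
    - [0,0,0]
    - [0,0,0]
    - [0,0,0]
  jaw: [0.035,0.025,0.015,0.01,0.01,0.01]

```text
time: 34.42
tcp_pos: [448.8, -123.1, 43.8]
eef_rot: [[0.996, 0.088, 0.001], [0.088, -0.996, -0.0], [0.001, 0.0, -1.0]]
ft_force: [-1.4, 1.2, 6.0]
gripper_width: 16.0
```

step_arm:
  dp:
    - [0,0,-0.01]
    - [0,0,-0.05]
    - [0,0,-0.1]
    - [0,0,-0.14]
    - [0,0,-0.14]
    - [0,0,-0.14]
  twist:
    - [0,0,0]
    - [0,0,0]
    - [0,0,0]
    - [0,0,0]
    - [0,0,0]
    - [0,0,0]
  jaw: [0.01,0.01,0.01,0.01,0.01,0.01]

```text
time: 35.17
tcp_pos: [448.2, -123.0, 183.0]
eef_rot: [[0.996, 0.087, -0.0], [0.087, -0.996, -0.0], [-0.0, -0.0, -1.0]]
ft_force: [-0.4, -0.2, -1.8]
gripper_width: 16.2
```

```bash
python3 - <<'E'
from h import *
save('top','t9.png')
for pr,l,m in outl('top','cup_4'):
    ys,xs=np.nonzero(m);print(round(pr,2),l,m.sum(),xs.min(),xs.max(),ys.min(),ys.max(), atz('top',l,70)[:2])
print(proj('top',(615,-74.9,77)),[proj('top',(615+a,-74.9+b,77)) for a,b in((32.5,0),(-32.5,0),(0,32.5),(0,-32.5))])
go(615,-74.9,72)
E
```

```text
0.69 [245.7 158.5] 375 237 261 149 173 [612.375  12.322]
0.58 [273.9 156.3] 178 266 278 146 167 [619.317 -60.332]
0.57 [146.8 238.4] 579 133 159 228 254 [401.558 256.189]
0.45 [158.9 246.4] 43 154 161 234 252 [381.913 224.612]
[279.527 157.321] [array([279.727, 145.043]), array([279.327, 169.69 ]), array([266.862, 157.134]), array([292.202, 157.506])]
dp [ 0.171 -0.033  0.11 ] tw [-0.   0.1  0. ] t 35.275 [ 447.77  -122.826  182.205] ft [ 0.329 -0.166 -1.388] 16.451649913822163
```

step_arm:
  dp:
    - [0.171,-0.0338,0]
    - [0.171,-0.0338,0]
    - [0.171,-0.0338,0]
    - [0.171,-0.0338,0]
    - [0.171,-0.0338,0.03]
    - [0.171,-0.0338,0.058]
    - [0.171,-0.0338,0.058]
    - [0.171,-0.0338,0.058]
  twist:
    - [0,0,0]
    - [0,0,0]
    - [0,0,0]
    - [0,0,0]
    - [0,0,0]
    - [0,0,0]
    - [0,0,0]
    - [0,0,0]
  jaw: [0.01,0.01,0.01,0.01,0.01,0.01,0.01,0.01]

```text
time: 36.28
tcp_pos: [615.8, -74.6, 126.0]
eef_rot: [[0.996, 0.087, 0.0], [0.087, -0.996, -0.0], [0.0, 0.0, -1.0]]
ft_force: [0.3, 0.4, -0.4]
gripper_width: 16.2
```

```bash
python3 - <<'E'
from h import *
go(615,-74.4,72)
E
```

```text
dp [-0.001 -0.     0.054] tw [ 0. -0.  0.] t 36.275 [615.832 -74.608 125.953] ft [ 0.255  0.385 -0.387] 16.154490147300827
```

step_arm:
  dp:
    - [-0.0007,0,0.02]
    - [-0.0007,0,0.035]
    - [-0.0007,0,0.042]
    - [-0.0007,0,0.047]
    - [-0.0007,0,0.051]
    - [-0.0007,0,0.053]
    - [-0.0007,0,0.053]
  twist:
    - [0,0,0]
    - [0,0,0]
    - [0,0,0]
    - [0,0,0]
    - [0,0,0]
    - [0,0,0]
    - [0,0,0]
  jaw: [0.01,0.01,0.01,0.01,0.01,0.01,0.01]

```text
time: 37.15
tcp_pos: [615.3, -74.5, 72.4]
eef_rot: [[0.996, 0.088, 0.0], [0.088, -0.996, -0.0], [0.0, 0.0, -1.0]]
ft_force: [0.7, 0.3, -0.2]
gripper_width: 16.3
```

step_arm:
  dp:
    - [0,0,0.0008]
    - [0,0,0.0015]
    - [0,0,0.0015]
  twist:
    - [0,0,0]
    - [0,0,0]
    - [0,0,0]
  jaw: [0.01,0.01,0.01]

```text
time: 37.52
tcp_pos: [615.6, -74.5, 71.8]
eef_rot: [[0.996, 0.087, 0.001], [0.087, -0.996, -0.0], [0.001, 0.0, -1.0]]
ft_force: [-1.4, -0.2, 5.4]
gripper_width: 16.2
```

Seated at the expected height. Releasing and going for the third cup.

step_arm:
  dp:
    - [0,0,0]
    - [0,0,0]
    - [0,0,0]
    - [0,0,-0.005]
    - [0,0,-0.02]
    - [0,0,-0.06]
    - [0,0,-0.11]
    - [0,0,-0.13]
    - [0,0,-0.13]
    - [0,0,-0.13]
  twist:
    - [0,0,0]
    - [0,0,0]
    - [0,0,0]
    - [0,0,0]
    - [0,0,0]
    - [0,0,0]
    - [0,0,0]
    - [0,0,0]
    - [0,0,0]
    - [0,0,0]
  jaw: [0.024,0.024,0.024,0.024,0.024,0.028,0.0854,0.0854,0.0854,0.0854]

```text
time: 38.78
tcp_pos: [614.9, -74.4, 200.2]
eef_rot: [[0.996, 0.088, -0.001], [0.088, -0.996, -0.0], [-0.001, -0.0, -1.0]]
ft_force: [-0.6, 0.6, -0.9]
gripper_width: 85.0
```

```bash
python3 - <<'E'
from h import *
go(396.8,259.5,200)
feet('side')
for pr,l,m in outl('top','cup_4'):
    ys,xs=np.nonzero(m);print(round(pr,2),l,m.sum(),xs.min(),xs.max(),ys.min(),ys.max())
print([proj('top',(397+a,259.5+b,70)) for a,b in((32.5,0),(-32.5,0),(0,32.5),(0,-32.5))])
E
```

```text
dp [-0.188 -0.352  0.   ] tw [-0.   0.1  0. ] t 38.775 [614.854 -74.415 200.172] ft [-0.6    0.572 -0.935] 85.03761546118814
side (464, -247) box [294 189  11   9  47] atz [ 423.636 -253.277]
0.69 [245.7 158.5] 375 237 261 149 173
0.58 [273.9 156.3] 178 266 278 146 167
0.57 [146.8 238.4] 579 133 159 228 254
0.45 [158.9 246.4] 43 154 161 234 252
[array([146.121, 227.359]), array([144.638, 253.112]), array([132.496, 239.973]), array([158.272, 240.395])]
```

step_arm:
  dp:
    - [-0.188,-0.352,0]
    - [-0.188,-0.352,0]
    - [-0.188,-0.352,0]
    - [-0.188,-0.352,0]
    - [-0.188,-0.352,0]
    - [-0.188,-0.352,0]
    - [-0.188,-0.352,0]
    - [-0.188,-0.352,0]
    - [-0.188,-0.352,0]
    - [-0.188,-0.352,0.03]
    - [-0.188,-0.352,0.08]
    - [-0.188,-0.352,0.12]
    - [-0.188,-0.352,0.14]
    - [-0.188,-0.352,0.143]
    - [-0.188,-0.352,0.143]
    - [-0.188,-0.352,0.143]
  twist:
    - [0,0,0]
    - [0,0,0]
    - [0,0,0]
    - [0,0,0]
    - [0,0,0]
    - [0,0,0]
    - [0,0,0]
    - [0,0,0]
    - [0,0,0]
    - [0,0,0]
    - [0,0,0]
    - [0,0,0]
    - [0,0,0]
    - [0,0,0]
    - [0,0,0]
    - [0,0,0]
  jaw: [0.0854,0.0854,0.0854,0.0854,0.0854,0.0854,0.0854,0.0854,0.0854,0.0854,0.0854,0.0854,0.0854,0.0854,0.0854,0.0854]

```text
time: 40.88
tcp_pos: [398.0, 259.9, 58.8]
eef_rot: [[0.996, 0.087, 0.001], [0.087, -0.996, 0.001], [0.001, -0.001, -1.0]]
ft_force: [0.4, 0.4, 0.3]
gripper_width: 85.0
```

```bash
python3 - <<'E'
from h import *
go(396.6,259.5,50.5)
E
```

```text
dp [-0.001  0.     0.008] tw [-0.  -0.1 -0. ] t 40.875 [398.011 259.864  58.76 ] ft [0.415 0.393 0.339] 85.01359837194691
```

step_arm:
  dp:
    - [-0.001,0,0.005]
    - [-0.001,0,0.008]
    - [-0.001,0,0.008]
    - [-0.001,0,0.008]
    - [-0.001,0,0.008]
    - [-0.001,0,0.008]
    - [-0.001,0,0.008]
    - [-0.001,0,0.008]
    - [-0.001,0,0.008]
  twist:
    - [0,0,0]
    - [0,0,0]
    - [0,0,0]
    - [0,0,0]
    - [0,0,0]
    - [0,0,0]
    - [0,0,0]
    - [0,0,0]
    - [0,0,0]
  jaw: [0.0854,0.0854,0.08,0.074,0.07,0.066,0.06,0.055,0.05]

```text
time: 42.0
tcp_pos: [396.4, 259.8, 50.5]
eef_rot: [[0.996, 0.088, 0.001], [0.088, -0.996, 0.0], [0.001, -0.0, -1.0]]
ft_force: [-1.9, -1.0, 9.2]
gripper_width: 62.7
```

step_arm:
  dp:
    - [0,0,-0.003]
    - [0,0,-0.008]
    - [0,0,-0.015]
    - [0,0,-0.025]
    - [0,0,-0.035]
    - [0,0,-0.05]
    - [0,0,-0.07]
    - [0,0,-0.09]
    - [0,0,-0.11]
    - [0,0,-0.13]
    - [0,0,-0.15]
    - [0,0,-0.15]
  twist:
    - [0,0,0]
    - [0,0,0]
    - [0,0,0]
    - [0,0,0]
    - [0,0,0]
    - [0,0,0]
    - [0,0,0]
    - [0,0,0]
    - [0,0,0]
    - [0,0,0]
    - [0,0,0]
    - [0,0,0]
  jaw: [0.05,0.05,0.05,0.05,0.05,0.05,0.05,0.05,0.05,0.05,0.05,0.05]

```text
time: 43.5
tcp_pos: [396.9, 260.1, 201.4]
eef_rot: [[0.996, 0.087, 0.003], [0.087, -0.996, 0.002], [0.003, -0.001, -1.0]]
ft_force: [0.7, -0.1, -1.4]
gripper_width: 62.6
```

```bash
python3 - <<'E'
from h import *
a=save('side','s10.png');t=save('top','t10.png')
hs=cv2.cvtColor(a,cv2.COLOR_RGB2HSV).astype(int)
y=((hs[...,0]>15)&(hs[...,0]<28)&(hs[...,1]>110)&(hs[...,2]>70)).astype(np.uint8);y[:,:250]=0
k,l,st,ce=cv2.connectedComponentsWithStats(y)
print([ (s.tolist()) for s in st[1:] if s[4]>30])
c=np.hstack([cv2.resize(a[220:400,220:400],(400,400),interpolation=2),cv2.resize(t[125:205,220:300],(400,400),interpolation=2)])
cv2.imwrite('pics/m4.png',c[:,:,::-1])
feet('top');feet('side')
go(621.9,-150.5,200)
E
```

```text
[[498, 116, 17, 6, 42], [531, 122, 28, 25, 32], [294, 189, 11, 9, 62], [311, 279, 49, 55, 1903], [303, 347, 41, 46, 1420]]
top (464, -247) box [341 229   7  12  18] atz [ 426.402 -248.226]
side (464, -247) box [294 189  11   9  50] atz [ 423.636 -253.277]
dp [ 0.189  0.428 -0.001] tw [0.  0.1 0. ] t 43.7 [395.757 259.362 199.022] ft [-0.181 -0.695 -1.239] 62.643021999025315
```

View pics/m4.png

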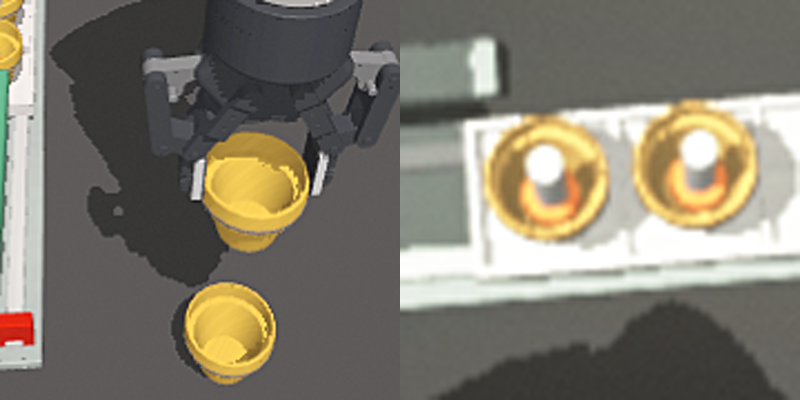

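One cup is held with one left standing, and both loaded pistons are upright. Third cup to bay_1.

step_arm:
  dp:
    - [0.189,0.428,0]
    - [0.189,0.428,0]
    - [0.189,0.428,0]
    - [0.189,0.428,0]
    - [0.189,0.428,0]
    - [0.189,0.428,0]
    - [0.189,0.428,0]
    - [0.189,0.428,0]
    - [0.189,0.428,0]
    - [0.189,0.428,0.02]
    - [0.189,0.428,0.06]
    - [0.189,0.428,0.1]
    - [0.189,0.428,0.125]
    - [0.189,0.428,0.131]
    - [0.189,0.428,0.131]
    - [0.189,0.428,0.131]
  twist:
    - [0,0,0]
    - [0,0,0]
    - [0,0,0]
    - [0,0,0]
    - [0,0,0]
    - [0,0,0]
    - [0,0,0]
    - [0,0,0]
    - [0,0,0]
    - [0,0,0]
    - [0,0,0]
    - [0,0,0]
    - [0,0,0]
    - [0,0,0]
    - [0,0,0]
    - [0,0,0]
  jaw: [0.05,0.05,0.05,0.05,0.05,0.05,0.05,0.05,0.05,0.05,0.05,0.05,0.05,0.05,0.05,0.05]

```text
time: 45.7
tcp_pos: [622.6, -150.1, 70.1]
eef_rot: [[0.996, 0.088, 0.002], [0.088, -0.996, -0.001], [0.002, 0.001, -1.0]]
ft_force: [0.3, 0.3, -0.4]
gripper_width: 62.4
```

```bash
python3 - <<'E'
from h import *
go(621.8,-151,58)
E
```

```text
dp [-0.001  0.001  0.012] tw [ 0.  -0.1  0. ] t 45.7 [ 622.637 -150.113   70.15 ] ft [ 0.281  0.339 -0.363] 62.396196762650426
```

step_arm:
  dp:
    - [-0.0005,0.0005,0.005]
    - [-0.0005,0.0005,0.008]
    - [-0.0005,0.0005,0.01]
    - [-0.0005,0.0005,0.0115]
    - [-0.0005,0.0005,0.0115]
  twist:
    - [0,0,0]
    - [0,0,0]
    - [0,0,0]
    - [0,0,0]
    - [0,0,0]
  jaw: [0.05,0.05,0.05,0.05,0.05]

```text
time: 46.32
tcp_pos: [621.4, -150.7, 57.7]
eef_rot: [[0.996, 0.087, 0.0], [0.087, -0.996, -0.0], [0.0, 0.0, -1.0]]
ft_force: [-1.6, 0.9, 4.0]
gripper_width: 62.9
```

step_arm:
  dp:
    - [0,0,0.0007]
    - [0,0,0.001]
  twist:
    - [0,0,0]
    - [0,0,0]
  jaw: [0.05,0.05]

```text
time: 46.58
tcp_pos: [621.4, -150.8, 57.6]
eef_rot: [[0.996, 0.087, 0.001], [0.087, -0.996, -0.0], [0.001, 0.0, -1.0]]
ft_force: [-5.3, 1.1, 14.5]
gripper_width: 62.6
```

step_arm:
  dp:
    - [0,0,0]
    - [0,0,0]
    - [0,0,0]
    - [0,0,0]
    - [0,0,-0.04]
    - [0,0,-0.1]
    - [0,0,-0.14]
    - [0,0,-0.14]
    - [0,0,-0.14]
  twist:
    - [0,0,0]
    - [0,0,0]
    - [0,0,0]
    - [0,0,0]
    - [0,0,0]
    - [0,0,0]
    - [0,0,0]
    - [0,0,0]
    - [0,0,0]
  jaw: [0.07,0.076,0.0854,0.0854,0.0854,0.0854,0.05,0.045,0.045]

```text
time: 47.7
tcp_pos: [621.2, -150.6, 195.6]
eef_rot: [[0.996, 0.087, -0.001], [0.087, -0.996, 0.0], [-0.001, -0.0, -1.0]]
ft_force: [0.5, 0.8, -0.8]
gripper_width: 45.0
```

```bash
python3 - <<'E'
from h import *
t=cv2.imread('pics/t10.png');a=cv2.imread('pics/s10.png')
# stem top / whole outline of C in the unobstructed t10 and s10
for n,im in(('top',t),('side',a)):
    u=proj(n,[426,-252,40]);x,y=int(u[0]),int(u[1])
    g=im.astype(int);w=(g.min(2)>110).astype(np.uint8);m=np.zeros_like(w);m[y-22:y+22,x-14:x+14]=1
    k,l,st,ce=cv2.connectedComponentsWithStats(w*m)
    print(n,u,[(s.tolist(),ce[i+1],atz(n,[s[0]+s[2]/2-.5,s[1]+s[2]/2-.5],75)[:2]) for i,s in enumerate(st[1:]) if s[4]>5])
feet('top');feet('side')
for n in('top','side'):
  for d in pinpoint(n,'piston_1'):
    q=atz(n,d['location'],0)[:2]
    if np.hypot(*(q-[426,-252]))<25: print(n,round(d['p'],2),q)
ti=t[200:250,320:370];si=a[160:205,270:325]
cv2.imwrite('pics/m5.png',np.hstack([cv2.resize(ti,(400,400),interpolation=2),cv2.resize(si,(400,327),interpolation=2)[:327].repeat(1,0) if 0 else cv2.copyMakeBorder(cv2.resize(si,(400,327),interpolation=2),0,73,0,0,0)]))
go(426,-252,200)
E
```

```text
top [347.124 233.356] [([342, 228, 12, 11, 102], array([347.618, 233.01 ]), array([ 421.86, -248.2 ]))]
side [298.691 183.113] [([287, 161, 18, 32, 319], array([297.022, 173.357]), array([ 435.665, -262.704]))]
top (464, -247) box [341 229  12  12  50] atz [ 426.515 -254.807]
side (464, -247) box [294 188  11  10  67] atz [ 423.6   -255.516]
top 0.59 [ 423.089 -261.013]
side 0.7 [ 424.528 -243.518]
dp [-0.203  0.084 -0.005] tw [-0.   0.1  0. ] t 47.9 [ 620.878 -150.563  194.9  ] ft [-0.25  -0.687  0.276] 45.12124169311409
```

```bash
python3 - <<'E'
from h import *
old=(464.0,-247.4)
for n,f in(('top','t0.png'),('side','s0.png')):
    A=cv2.imread('pics/'+f)[:,:,::-1];B=grab_frame(n)
    u0=proj(n,[*old,35]);v=proj(n,[425.8,-255,35]);h=(8,9) if n=='top' else (8,17)
    s=8;r=lambda im,c,w,hh:(cv2.resize(im[int(c[1])-hh:int(c[1])+hh,int(c[0])-w:int(c[0])+w],None,fx=s,fy=s,interpolation=2),np.array([int(c[0])-w,int(c[1])-hh]))
    T,o0=r(A,u0,*h);W,o1=r(B,v,h[0]+5,h[1]+5)
    R=cv2.matchTemplate(W,T,cv2.TM_CCOEFF_NORMED);_,mx,_,loc=cv2.minMaxLoc(R)
    sh=o1+np.array(loc)/s-o0; q=atz(n,u0+sh,35)[:2]
    print(n,round(mx,3),sh,q)
    cv2.imwrite(f'pics/W{n}.png',W[:,:,::-1])
E
```

```text
top 0.904 [ 3.25 14.25] [ 426.984 -255.613]
side 0.558 [14.25  -1.125] [ 426.731 -254.154]
```

step_arm:
  dp:
    - [-0.202,0.0875,0]
    - [-0.202,0.0875,0]
    - [-0.202,0.0875,0]
    - [-0.202,0.0875,0]
    - [-0.202,0.0875,0.03]
    - [-0.202,0.0875,0.08]
    - [-0.202,0.0875,0.08]
    - [-0.202,0.0875,0.12]
    - [-0.202,0.0875,0.14]
    - [-0.202,0.0875,0.15]
    - [-0.202,0.0875,0.15]
    - [-0.202,0.0875,0.15]
  twist:
    - [0,0,0]
    - [0,0,0]
    - [0,0,0]
    - [0,0,0]
    - [0,0,0]
    - [0,0,0]
    - [0,0,0]
    - [0,0,0]
    - [0,0,0]
    - [0,0,0]
    - [0,0,0]
    - [0,0,0]
  jaw: [0.045,0.045,0.045,0.045,0.045,0.045,0.045,0.045,0.045,0.045,0.045,0.045]

```text
time: 49.5
tcp_pos: [428.7, -256.0, 47.5]
eef_rot: [[0.996, 0.088, 0.001], [0.088, -0.996, -0.001], [0.001, 0.001, -1.0]]
ft_force: [-1.1, 0.1, -0.1]
gripper_width: 45.4
```

```bash
python3 - <<'E'
from h import *
go(426.8,-255.3,43.8)
feet('side')
E
```

```text
dp [-0.002 -0.001  0.004] tw [ 0.1 -0.1  0. ] t 49.5 [ 428.665 -255.996   47.528] ft [-1.13   0.072 -0.129] 45.35995605532767
side (464, -247) box [294 189  12   9  50] atz [ 422.304 -253.336]
```

Closing on piston C.

step_arm:
  dp:
    - [-0.0015,-0.0005,0.003]
    - [-0.0015,-0.0005,0.0035]
    - [-0.0015,-0.0005,0.0035]
    - [-0.0015,-0.0005,0.0035]
    - [-0.0015,-0.0005,0.0035]
    - [-0.0015,-0.0005,0.0035]
    - [-0.0015,-0.0005,0.0035]
  twist:
    - [0,0,0]
    - [0,0,0]
    - [0,0,0]
    - [0,0,0]
    - [0,0,0]
    - [0,0,0]
    - [0,0,0]
  jaw: [0.045,0.035,0.025,0.015,0.01,0.01,0.01]

```text
time: 50.42
tcp_pos: [426.3, -255.3, 43.0]
eef_rot: [[0.996, 0.087, 0.0], [0.087, -0.996, -0.0], [0.0, 0.0, -1.0]]
ft_force: [-1.5, 0.2, 4.6]
gripper_width: 15.9
```

step_arm:
  dp:
    - [0,0,-0.01]
    - [0,0,-0.05]
    - [0,0,-0.1]
    - [0,0,-0.14]
    - [0,0,-0.14]
    - [0,0,-0.14]
  twist:
    - [0,0,0]
    - [0,0,0]
    - [0,0,0]
    - [0,0,0]
    - [0,0,0]
    - [0,0,0]
  jaw: [0.01,0.01,0.01,0.01,0.01,0.01]

```text
time: 51.18
tcp_pos: [426.1, -255.0, 182.4]
eef_rot: [[0.996, 0.087, -0.0], [0.087, -0.996, 0.0], [-0.0, -0.0, -1.0]]
ft_force: [0.4, 0.3, -1.1]
gripper_width: 16.3
```

```bash
python3 - <<'E'
from h import *
save('top','t11.png')
o=outl('top','cup_4')
for pr,l,m in o:
    ys,xs=np.nonzero(m);print(round(pr,2),l,m.sum(),xs.min(),xs.max(),ys.min(),ys.max())
for P in((607.3,1.8),(615.1,-74.9),(621.4,-150.8)):print([proj('top',(P[0]+a,P[1]+b,77)) for a,b in((32.5,0),(-32.5,0),(0,32.5),(0,-32.5))])
go(621.4,-150.2,180)
E
```

```text
0.86 [246.  159.5] 368 238 261 149 173
0.81 [147.  243.5] 474 136 159 229 253
0.6 [310.4 156.1] 473 297 319 144 169
0.58 [278.5 158.4] 382 266 291 146 171
0.23 [291.4 161.7] 1543 233 341 143 181
[array([249.889, 147.511]), array([249.261, 172.179]), array([236.917, 159.609]), array([262.242, 159.988])]
[array([279.728, 145.006]), array([279.327, 169.652]), array([266.863, 157.096]), array([292.202, 157.468])]
[array([309.248, 143.052]), array([309.071, 167.688]), array([296.481, 155.141]), array([321.849, 155.506])]
dp [ 0.204 -0.087  0.001] tw [-0.1  0.1  0. ] t 51.275 [ 425.688 -254.757  181.672] ft [-0.63  -0.343 -0.712] 16.55664460591812
```

step_arm:
  dp:
    - [0.204,-0.087,0]
    - [0.204,-0.087,0]
    - [0.204,-0.087,0]
    - [0.204,-0.087,0]
    - [0.204,-0.087,0]
    - [0.204,-0.087,0.03]
    - [0.204,-0.087,0.058]
    - [0.204,-0.087,0.058]
    - [0.204,-0.087,0.058]
  twist:
    - [0,0,0]
    - [0,0,0]
    - [0,0,0]
    - [0,0,0]
    - [0,0,0]
    - [0,0,0]
    - [0,0,0]
    - [0,0,0]
    - [0,0,0]
  jaw: [0.01,0.01,0.01,0.01,0.01,0.01,0.01,0.01,0.01]

```text
time: 52.4
tcp_pos: [621.7, -151.2, 125.6]
eef_rot: [[0.996, 0.087, 0.0], [0.087, -0.996, -0.0], [0.0, 0.0, -1.0]]
ft_force: [-0.1, -0.1, -1.6]
gripper_width: 16.6
```

```bash
python3 - <<'E'
from h import *
go(621.4,-150.4,71)
E
```

```text
dp [-0.    -0.001  0.055] tw [ 0. -0. -0.] t 52.4 [ 621.693 -151.194  125.576] ft [-0.148 -0.128 -1.626] 16.566299788327573
```

step_arm:
  dp:
    - [0,-0.0007,0.02]
    - [0,-0.0007,0.035]
    - [0,-0.0007,0.042]
    - [0,-0.0007,0.047]
    - [0,-0.0007,0.051]
    - [0,-0.0007,0.053]
    - [0,-0.0007,0.053]
  twist:
    - [0,0,0]
    - [0,0,0]
    - [0,0,0]
    - [0,0,0]
    - [0,0,0]
    - [0,0,0]
    - [0,0,0]
  jaw: [0.01,0.01,0.01,0.01,0.01,0.01,0.01]

```text
time: 53.28
tcp_pos: [621.9, -150.0, 71.9]
eef_rot: [[0.996, 0.088, 0.0], [0.088, -0.996, -0.0], [0.0, 0.0, -1.0]]
ft_force: [-0.2, 0.0, -0.8]
gripper_width: 16.5
```

step_arm:
  dp:
    - [0,0,0.0008]
    - [0,0,0.0015]
    - [0,0,0.0015]
  twist:
    - [0,0,0]
    - [0,0,0]
    - [0,0,0]
  jaw: [0.01,0.01,0.01]

```text
time: 53.65
tcp_pos: [622.1, -150.1, 71.0]
eef_rot: [[0.996, 0.087, 0.001], [0.087, -0.996, -0.0], [0.001, 0.0, -1.0]]
ft_force: [-0.7, 0.7, 4.7]
gripper_width: 16.3
```

Seated at the expected height. Releasing and going behind the handle.

step_arm:
  dp:
    - [0,0,0]
    - [0,0,0]
    - [0,0,0]
    - [0,0,-0.005]
    - [0,0,-0.02]
    - [0,0,-0.06]
    - [0,0,-0.11]
    - [0,0,-0.11]
    - [0,0.04,-0.11]
    - [0,0.08,-0.11]
    - [0,0.111,-0.11]
    - [0,0.111,-0.11]
    - [0,0.111,-0.11]
  twist:
    - [0,0,0]
    - [0,0,0]
    - [0,0,0]
    - [0,0,0]
    - [0,0,0]
    - [0,0,0]
    - [0,0,0]
    - [0,0,0]
    - [0,0,0]
    - [0,0,0]
    - [0,0,0]
    - [0,0,0]
    - [0,0,0]
  jaw: [0.024,0.024,0.024,0.024,0.024,0.024,0.02,0,0,0,0,0,0]

```text
time: 55.28
tcp_pos: [631.3, -260.1, 180.1]
eef_rot: [[0.996, 0.087, -0.001], [0.087, -0.996, 0.0], [-0.001, -0.0, -1.0]]
ft_force: [0.0, 0.4, 0.6]
gripper_width: 0.1
```

```bash
python3 - <<'E'
from h import *
go(631.8,-261,80)
a=save('side','s12.png')
for d in pinpoint('side','handle_top'): print(d['p'],atz('side',d['location'],105)[:2])
for pr,l,m in outl('side','piston_1'): 
    ys,xs=np.nonzero(m);print(round(pr,2),l,xs.min(),xs.max(),ys.min(),ys.max(),m.sum())
for P in((607.3,2.5),(615.3,-74.5),(622,-150.2)):print(proj('side',(*P,103)))
E
```

```text
dp [0.001 0.001 0.1  ] tw [-0.  0.  0.] t 55.275 [ 631.318 -260.131  180.125] ft [0.031 0.364 0.599] 0.07403711523115795
0.66 [ 628.516 -202.285]
0.7 [330.8 180.5] 326 336 164 191 210
0.67 [214.5 213. ] 211 220 202 223 178
0.61 [271. 201.] 264 275 185 214 258
0.55 [214.  239.4] 209 218 227 247 162
0.49 [278.7 172.8] 271 282 157 183 215
0.44 [258.4 178.7] 254 263 164 191 208
[211.924 228.113]
[213.812 204.322]
[215.939 184.013]
```

step_arm:
  dp:
    - [0,0,0.05]
    - [0,0,0.1]
    - [0,0,0.1]
    - [0,-0.006,0.1]
    - [0,-0.011,0.1]
    - [0,-0.014,0.1]
    - [0,-0.016,0.1]
    - [0,-0.018,0.1]
    - [0,-0.02,0.1]
    - [0,-0.022,0.1]
    - [0,-0.024,0.1]
    - [0,-0.026,0.1]
    - [0,-0.028,0.1]
    - [0,-0.0305,0.1]
    - [0,-0.033,0.1]
    - [0,-0.036,0.1]
    - [0,-0.039,0.1]
    - [0,-0.042,0.1]
    - [0,-0.045,0.1]
    - [0,-0.048,0.1]
  twist:
    - [0,0,0]
    - [0,0,0]
    - [0,0,0]
    - [0,0,0]
    - [0,0,0]
    - [0,0,0]
    - [0,0,0]
    - [0,0,0]
    - [0,0,0]
    - [0,0,0]
    - [0,0,0]
    - [0,0,0]
    - [0,0,0]
    - [0,0,0]
    - [0,0,0]
    - [0,0,0]
    - [0,0,0]
    - [0,0,0]
    - [0,0,0]
    - [0,0,0]
  jaw: [0,0,0,0,0,0,0,0,0,0,0,0,0,0,0,0,0,0,0,0]

```text
time: 57.92
tcp_pos: [627.3, -212.5, 80.3]
eef_rot: [[0.996, 0.087, -0.0], [0.087, -0.996, -0.0], [-0.0, 0.0, -1.0]]
ft_force: [-1.9, -2.4, -0.1]
gripper_width: 0.1
```

```bash
python3 - <<'E'
from h import *
o=observe();print(o['tcp_pos'],o['ft_force'])
a=grab_frame('side')
for pr,l,m in outl('side','piston_1'): 
    ys,xs=np.nonzero(m)
    if l[0]<235: print(round(pr,2),l,xs.min(),xs.max(),ys.min(),ys.max(),m.sum())
E
```

```text
[ 627.297 -212.534   80.264] [-1.917 -2.352 -0.075]
0.56 [214.2 201.5] 213 221 190 208 134
0.54 [212.3 219.9] 210 219 210 231 188
0.48 [212.2 242.5] 208 217 235 251 153
```

All three pistons show upright. Continuing at a steady slow pace.

step_arm:
  dp:
    - [0,-0.003,0]
    - [0,-0.0065,0]
    - [0,-0.01,0]
    - [0,-0.014,0]
    - [0,-0.018,0]
    - [0,-0.022,0]
    - [0,-0.026,0]
    - [0,-0.03,0]
    - [0,-0.034,0]
    - [0,-0.038,0]
    - [0,-0.042,0]
    - [0,-0.046,0]
    - [0,-0.05,0]
    - [0,-0.054,0]
    - [0,-0.058,0]
    - [0,-0.062,0]
    - [0,-0.066,0]
    - [0,-0.07,0]
    - [0,-0.074,0]
    - [0,-0.078,0]
  twist:
    - [0,0,0]
    - [0,0,0]
    - [0,0,0]
    - [0,0,0]
    - [0,0,0]
    - [0,0,0]
    - [0,0,0]
    - [0,0,0]
    - [0,0,0]
    - [0,0,0]
    - [0,0,0]
    - [0,0,0]
    - [0,0,0]
    - [0,0,0]
    - [0,0,0]
    - [0,0,0]
    - [0,0,0]
    - [0,0,0]
    - [0,0,0]
    - [0,0,0]
  jaw: [0,0,0,0,0,0,0,0,0,0,0,0,0,0,0,0,0,0,0,0]

```text
time: 60.52
tcp_pos: [620.5, -134.8, 80.2]
eef_rot: [[0.996, 0.088, -0.0], [0.088, -0.996, -0.0], [-0.0, 0.0, -1.0]]
ft_force: [-1.5, -2.8, 0.8]
gripper_width: 0.3
```

step_arm:
  dp:
    - [0,-0.004,0]
    - [0,-0.008,0]
    - [0,-0.012,0]
    - [0,-0.016,0]
    - [0,-0.02,0]
    - [0,-0.024,0]
    - [0,-0.028,0]
    - [0,-0.032,0]
    - [0,-0.036,0]
    - [0,-0.04,0]
    - [0,-0.044,0]
    - [0,-0.048,0]
    - [0,-0.052,0]
    - [0,-0.056,0]
    - [0,-0.06,0]
    - [0,-0.064,0]
    - [0,-0.068,0]
    - [0,-0.071,0]
    - [0,-0.074,0]
    - [0,-0.076,0]
  twist:
    - [0,0,0]
    - [0,0,0]
    - [0,0,0]
    - [0,0,0]
    - [0,0,0]
    - [0,0,0]
    - [0,0,0]
    - [0,0,0]
    - [0,0,0]
    - [0,0,0]
    - [0,0,0]
    - [0,0,0]
    - [0,0,0]
    - [0,0,0]
    - [0,0,0]
    - [0,0,0]
    - [0,0,0]
    - [0,0,0]
    - [0,0,0]
    - [0,0,0]
  jaw: [0,0,0,0,0,0,0,0,0,0,0,0,0,0,0,0,0,0,0,0]

```text
time: 63.02
tcp_pos: [613.9, -59.2, 80.3]
eef_rot: [[0.996, 0.088, 0.0], [0.088, -0.996, -0.0], [0.0, 0.0, -1.0]]
ft_force: [-1.6, -3.4, 0.1]
gripper_width: -0.0
```

step_arm:
  dp:
    - [0,-0.002,0]
    - [0,-0.004,0]
    - [0,-0.006,0]
    - [0,-0.008,0]
    - [0,-0.01,0]
    - [0,-0.0115,0]
    - [0,-0.013,0]
    - [0,-0.014,0]
    - [0,-0.015,0]
    - [0,-0.016,0]
  twist:
    - [0,0,0]
    - [0,0,0]
    - [0,0,0]
    - [0,0,0]
    - [0,0,0]
    - [0,0,0]
    - [0,0,0]
    - [0,0,0]
    - [0,0,0]
    - [0,0,0]
  jaw: [0,0,0,0,0,0,0,0,0,0]

```text
time: 64.28
tcp_pos: [612.5, -43.3, 80.3]
eef_rot: [[0.996, 0.088, -0.0], [0.088, -0.996, -0.0], [-0.0, 0.0, -1.0]]
ft_force: [-2.0, -2.6, 0.5]
gripper_width: 0.3
```

step_arm:
  dp:
    - [0,-0.001,0]
    - [0,-0.002,0]
    - [0,-0.003,0]
    - [0,-0.004,0]
  twist:
    - [0,0,0]
    - [0,0,0]
    - [0,0,0]
    - [0,0,0]
  jaw: [0,0,0,0]

```text
time: 64.78
tcp_pos: [612.3, -40.3, 80.4]
eef_rot: [[0.996, 0.087, 0.0], [0.087, -0.996, -0.002], [-0.0, 0.002, -1.0]]
ft_force: [-1.3, -10.1, 0.1]
gripper_width: -0.2
```

step_arm:
  dp:
    - [0,-0.001,0]
    - [0,-0.002,0]
    - [0,-0.003,0]
    - [0,-0.003,0]
  twist:
    - [0,0,0]
    - [0,0,0]
    - [0,0,0]
    - [0,0,0]
  jaw: [0,0,0,0]

```text
time: 65.28
tcp_pos: [612.2, -40.2, 80.4]
eef_rot: [[0.996, 0.085, 0.001], [0.085, -0.996, -0.007], [-0.0, 0.007, -1.0]]
ft_force: [-1.6, -21.0, -1.1]
gripper_width: 0.5
```

It stopped at the predicted home (-40.3) with force rising to 21 N and no travel. Backing off.

step_arm:
  dp:
    - [0,0.004,0]
    - [0,0.02,0]
    - [0,0.05,0]
    - [0,0.06,-0.05]
    - [0,0.06,-0.1]
    - [-0.05,0.1,-0.12]
    - [-0.1,0.15,-0.12]
    - [-0.15,0.2,-0.12]
    - [-0.15,0.2,-0.12]
    - [-0.15,0.2,-0.12]
  twist:
    - [0,0,0]
    - [0,0,0]
    - [0,0,0]
    - [0,0,0]
    - [0,0,0]
    - [0,0,0]
    - [0,0,0]
    - [0,0,0]
    - [0,0,0]
    - [0,0,0]
  jaw: [0,0,0,0,0,0,0,0,0,0]

```text
time: 66.53
tcp_pos: [479.6, -250.0, 200.7]
eef_rot: [[0.996, 0.085, 0.001], [0.085, -0.996, 0.0], [0.001, 0.0, -1.0]]
ft_force: [-0.2, -0.2, -0.1]
gripper_width: 0.2
```

```bash
python3 - <<'E'
from h import *
a=grab_frame('side');t=grab_frame('top');o=observe();print(o['tcp_pos'],o['ft_force'],o['time'])
for d in pinpoint('top','handle_top'): print('handle',round(d['p'],2),atz('top',d['location'],105)[:2])
for n in('side','top'):
  for k in('piston_1','cup_1'):
    for pr,l,m in outl(n,k): print(n,k,round(pr,2),l,m.sum())
c=np.hstack([cv2.resize(a[150:400,140:360],(440,500),interpolation=2),cv2.resize(t[110:270,120:240],(360,480),interpolation=2)[:480].copy() if 0 else cv2.copyMakeBorder(cv2.resize(t[110:270,120:240],(360,480),interpolation=2),0,20,0,0,0)])
cv2.imwrite('pics/m6.png',c[:,:,::-1])
E
```

```text
[ 480.784 -248.526  200.397] [-0.506  0.605  0.059] 66.625
handle 0.7 [609.303 -24.881]
handle 0.55 [578.576 195.232]
handle 0.39 [570.241 187.06 ]
side piston_1 0.77 [276.5 171.8] 163
side piston_1 0.75 [258.6 178.4] 217
side piston_1 0.69 [330.9 181.3] 248
side piston_1 0.6 [267.2 200.6] 256
side cup_1 0.58 [225.  324.7] 137
side cup_1 0.52 [225.9 250.7] 98
top cup_1 0.91 [146.2 242.7] 493
top cup_1 0.73 [439.2 177.1] 171
top cup_1 0.71 [228.2 160.3] 394
top cup_1 0.48 [171.1 176.5] 100
```

View pics/m6.png

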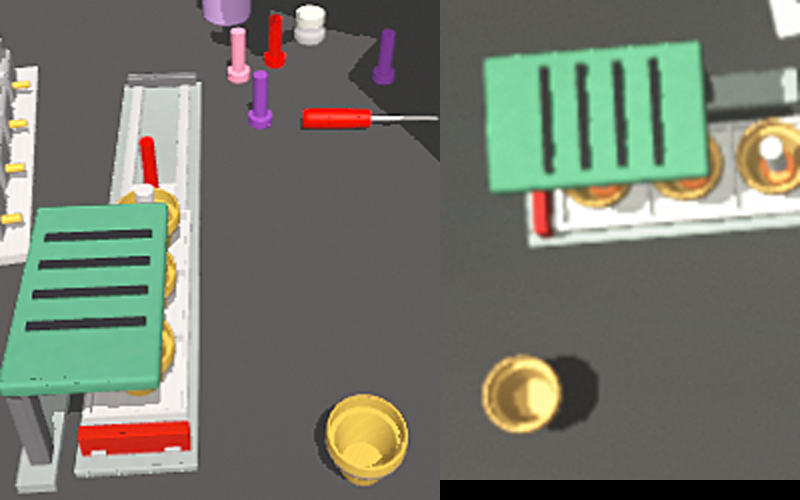

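The carriage is against the red home stop with all three cups loaded. The last cup stands where the stack was, and the look-alikes and bystanders in view are undisturbed.

```bash
python3 -c "
from cell import *
print(finish_job())"
```

```text
the job is handed in; nothing more can be done
None
```

The job is done and handed in, with about 67 s of the 210 s used. I pushed the carriage out to its loading stop and loaded one cup and one piston upright into each of the three bays. Then I pushed the carriage slowly home. Each cup came off the stack alone, leaving the fourth standing where the stack was.

- **Knocked piston:** the third piston was knocked about 40 mm partway through. I saw it, measured it again and picked it up from its new place.
- **Forces:** the highest force I read was 54 N at the loading stop, with the closed fingers pushing the handle. At home it was 21 N, with no further travel.
- **Last checks:** the carriage had travelled about 200 mm from its out position and stands against the red home stop. In the final picture all three cups are in their bays with the pistons in them.
- **Weak spot:** the lamp hides the two inner pistons, so at home I could only see their orange feet in the cups from above. All three stems showed upright early in the push home.
- **Look-alikes and bystanders:** the ones in the final view look undisturbed. I did not check the flask and jar closely.

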